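# Find the fitting lids, close the filled tubs and pack them in the tote

## Robot

A 6-joint arm with a two-finger parallel gripper is mounted at the origin on the work surface. World frame = base frame: x ahead of the robot, y to its left, z up, the work surface at z = 0. Lengths are in m, angles in degrees, forces in N, time in s.
With the tool pointing down it reaches from about 0.25 to 0.725 m from the base axis. Payload 9.7 kg.
Tool frame: the origin (TCP) lies on the centre line of the jaws, within the pads' length; the fingertips stand 22 mm ahead of it and the grasp point (between the pads) lies 3 mm ahead of it; z points along the fingers, y is the direction in which the jaws open and shut (so a half turn about z gives the same grasp; the last joint's range is limited). The gripper opens to 85 mm and grips with 20 to 120 N. Pads are 22 mm wide; open, the fingers measure 114 mm over their backs; the gripper's body (76 mm by 85 mm) begins 54 mm behind the grasp point. The pads swing forward as they close: fully open they stand 13 mm farther back than shut.
Start: joints at [66.578, 4.979, 10.078, 95.1, 0, 90], TCP at [0.219, 0.505, 0.253] pointing down, gripper open.
Joint ranges: [-179.16, 179.16], [-48.56, 103.87], [-65.8, 70.77], [-126.05, 130.52], [-82.76, 87.17], [-180, 180]. Speed limits (degrees/s): [127.2, 127.2, 147.25, 180, 180, 180].

## Interface

Orientations are given as [roll, pitch, yaw] about the fixed x, y, z axes, in that order (R = Rz(yaw) Ry(pitch) Rx(roll)).
In Python, from workcell import monitor, eyes, job gives the robot as it stands. The module is installed in compiled form; this text tells all that it offers.
- The arm moves only by the tool drive_tool, never from a script. Its argument "plan" is a list of rows, each a list of 3 entries, a list of its own where there are three numbers: the opening, from 0 (shut) to 1 (fully open), then the shift along the world's x, y, z in m, then the turn about the world's z in degrees. In form: [[gripper, [x, y, z], yaw], ...]. A call has 1 to 10 rows; each row shifts and turns the commanded pose from where the row before left it; what a row does not reach is not made up. A row lasts 1/8 s, in which the tool goes at most 62.5 mm and 10.7 degrees, less where a joint would pass 70% of its speed; a pose out of reach is approached as far as the arm can. A call is refused whole if a number of a shift passes 0.0625 or a number of a turn 10.7, either way. A call with a gripper value outside its range is refused whole. The fingers move at their own pace and stop on an object; "grip_force" is the grip in N (left out, the last holds). Time passes only in rows, so rows that do not move let the fingers close. It gives the time, the measured TCP pose, the force and the opening at its end, in the units of the state.
- monitor.get_obs(): the state, without advancing time (a new reading comes with each control period).
- eyes.camera(name): name is "side" or "top" or "wrist"; returns (picture, depth): 480x640x3 uint8, red, green, blue; 480x640 float32, m along the optical axis (not along the pixel's ray), 0 where there is no reading.
- eyes.camera_params(name): a dict with "fx", "fy", "cx", "cy" (pixels), "dist_coeffs" ([k1, k2, p1, p2, k3] as OpenCV has them; the pictures are not rectified), "extrinsics" (4x4, takes a point from world to camera coordinates); the wrist camera has in their place "mount" (4x4, takes a point from camera to tool coordinates, whose origin is the TCP and whose axes are the flange's). Camera axes: x right, y down, z forward; pixel columns grow to the right and rows downward; lengths in m; the calibration is good to about 2 mm. A picture is of the moment at which its call begins: read the wrist's pose just before it. camera_params takes no time and is no camera call.
- job.job_done(): hands the job in, once; it reports no verdict.
The state is a dict: "time": time; "q": joint angles; "qd": joint speeds; "joint_efforts": joint torques, N m; "ee_pos": TCP position; "tcp_rot": TCP orientation; "wrist_force": force on the tool from outside, world axes, zero at the start; "torque": the same for the moment, N m; "opening": finger opening in m.
Only numpy, scipy, OpenCV 4.12 (cv2) and the standard library are available. Lean on these libraries where they do the work, as an engineer would, in place of code of your own. Each camera call takes 0.05 s, during which the arm holds its last target.

## Task

Close every filled tub in the machine's catch tray: try the loose lids on the tubs until you find the one that screws fully home on each, and leave the tub in its pocket until its lid is on. Then put all the closed tubs into the blue tote, standing upright on its floor; a lid that fits none is left over. Do not tip the tubs or knock the bottles, the carton or the tote about.

Things in the scene. Friction and masses are not known exactly. Their poses are not given: they have to be found in the camera images.
- tub_1: White filled tub, 0.2-0.4 kg: square body 70 x 70 mm, 60 mm high, then a threaded neck 40 mm across (51 mm over its threads), neck top 77.5 mm above the underside. Origin: centre of the underside, z up. A black mark on shoulder and side shows its +x side (about the tray's +x). Stands in a tray pocket that keeps it from turning. May be absent (None), like any tub.
- tub_2: As tub_1 to look at; may be absent. There are three kinds of thread among the tubs and lids (two tubs may be of one kind); which lid fits which tub is not told and must be found by trying; there is a lid for every tub. Once its lid is home, the tub can be carried by the lid's bar (about 2 mm of vertical play).
- tub_3: As tub_1 to look at; may be absent. In which pocket a tub stands varies.
- tub_4: As tub_1 to look at; may be absent.
- lid_A: Blue screw lid, 60 mm across, 35 g, right way up on the bench: skirt and top 19.5 mm high; on top a grip bar along the lid's x, 20 mm wide, from 19.5 to 39.5 mm above the rim, x = -26 to +14 mm, then a 10 mm wide nose to x = +28 mm that shows +x. Origin: centre of the skirt's lower rim, z up. Lids look alike outside; the lugs inside differ.
- lid_B: As lid_A. To fit a lid: hold it level, centred on the tub to about 1 mm, nose towards the tub's black mark (to about 8 degrees), and lower it. The fitting lid drops until its origin is 68 mm above the tub's origin. Turned clockwise (from above) by 50 degrees it then sinks 0.12 mm per degree to fully home: 62 mm, at a stop. Under 10 N is enough.
- lid_C: As lid_A. A lid that does not fit stays riding on top of the threads, its origin 75 mm or more above the tub's origin, and cannot be turned home; lift it straight off again.
- lid_D: As lid_A.
- tray: Steel catch tray of a filling machine, fixed: 84 (x) x 366 mm (y), floor 5 mm, walls and dividers up to 30 mm above the bench; four 74 mm square pockets at y = -135, -45, +45, +135 mm. Origin under its centre at bench height. At its -y end, past a low chute, is the machine's housing, 200 x 160 mm, with its hopper 285 mm high, centred at x = 20, y = -445 mm. Tubs share its yaw to about 4 degrees.
- tote: Blue open-topped tote, loose, 1.2 kg, outside 220 x 220 mm, 60 mm high, walls and floor 5 mm thick, standing on the bench. Origin at the centre of its underside, z up.
- bottle_a: Bystander: white bottle, 50 mm across, 100 mm high, standing beyond the tray; origin at the centre of its underside.
- bottle_b: Bystander: white bottle, 48 mm across, 130 mm high, standing to the robot's right; origin at the centre of its underside.
- carton: Bystander: closed cardboard carton 100 x 140 x 45 mm high on the far side of the bench; origin at the centre of its underside.
Things that resemble listed ones, but are neither listed nor needed, are in the scene too. Leave any red or white look-alike of the lid_B alone.

How it is judged:
By the outcome, as a careful person would: the job done as asked, in the order asked, and still so for the second after the job is handed in, with the robot touching nothing.
Of tub_1, tub_2, tub_3, tub_4 only 3 to 4 are there at a start; the rules pass over those that are not, and their reading is None.
At some moment in a run one of lid_A, lid_B, lid_C, lid_D may be knocked a few centimetres aside while the robot is not near it.
It also fails if it takes over 210 s, if anything falls off the work surface, if the arm or the gripper's body presses on something with over 40 N, if the wrist force passes 120 N, or if a joint passes its speed limit or range.

## Working session

There is one attempt and no reset: what is moved stays moved. The work goes in short steps, Python scripts to look and compute and a tool call to move; the robot and the scene stay as the last step left them, time stands still between calls to the robot, and variables do not carry over. Pictures are saved under pics/ and viewed, and the job is handed in when it is done.

Besides the shell and the picture viewer there is one more tool, called after "Emit:" as a command line: name --argument value ..., lists and objects as JSON in quotes. drive_tool: Moves the arm, as the interface text tells. Its arguments: {"type":"object","properties":{"plan":{"type":"array","items":{"type":"array"}},"grip_force":{"type":"number"}},"required":["plan"]}

```bash
mkdir -p pics; ls; cat > h.py <<'E'
import numpy as np, cv2
from workcell import monitor, eyes, job
def snap(name,tag):
    o=monitor.get_obs(); im,d=eyes.camera(name); np.savez('pics/'+tag+'.npz',im=im,d=d,pos=o['ee_pos'],rot=o['tcp_rot'])
    cv2.imwrite('pics/'+tag+'.png',im[:,:,::-1]); return o,im,d
E
python3 - <<'E'
from h import *
print(monitor.get_obs())
for n in ['side','top','wrist']:
    snap(n,n+'0'); print(n,eyes.camera_params(n))
E
```

```text
pics
{'time': 0.0, 'q': array([ 6.65776735e+01,  5.01165921e+00,  1.00342539e+01,  9.51013101e+01,
       -1.17435663e-03,  8.99998032e+01]), 'qd': array([-0.03147882,  0.00486879, -0.00789409, -0.02267607, -0.01801392,
       -0.0134929 ]), 'joint_efforts': array([-5.90723466e-04, -5.20397830e+01,  4.64792204e+01,  1.64007564e-02,
        8.86619341e-05, -2.19160050e-06]), 'ee_pos': array([0.21854836, 0.50448244, 0.25257591]), 'tcp_rot': array([-1.79921285e+02,  1.17408509e-03,  1.56577872e+02]), 'wrist_force': array([-0.1217586 ,  0.08889087,  0.40443726]), 'torque': array([ 0.02431458, -0.02116388,  0.01965423]), 'opening': 0.08516406774096844}
side {'fx': 567.9167131776305, 'fy': 567.9167131776305, 'cx': 320.356696328621, 'cy': 236.93851604512062, 'dist_coeffs': array([-0.05220414,  0.        ,  0.        ,  0.        ,  0.        ]), 'extrinsics': array([[ 0.84565547, -0.53366331, -0.00838451, -0.49547685],
       [-0.41967255, -0.65515304, -0.62821131,  0.22552962],
       [ 0.32976019,  0.53476907, -0.77799759,  1.38583182],
       [ 0.        ,  0.        ,  0.        ,  1.  
[... 313 characters left out ...]
99, -0.19270275,  0.54014649],
       [ 0.19303486, -0.01470913, -0.98108164,  0.99435337],
       [ 0.        ,  0.        ,  0.        ,  1.        ]])}
wrist {'fx': 354.289054393995, 'fy': 354.289054393995, 'cx': 318.5815243103218, 'cy': 237.83070834801345, 'dist_coeffs': array([-0.03594526,  0.        ,  0.        ,  0.        ,  0.        ]), 'mount': array([[ 2.11052067e-04, -9.50579564e-01, -3.10480995e-01,
         8.05305194e-02],
       [ 9.99999604e-01,  4.68959350e-04, -7.56024343e-04,
         1.15910532e-04],
       [ 8.64264256e-04, -3.10480713e-01,  9.50579287e-01,
        -1.20098638e-01],
       [ 0.00000000e+00,  0.00000000e+00,  0.00000000e+00,
         1.00000000e+00]])}
```

View pics/top0.png

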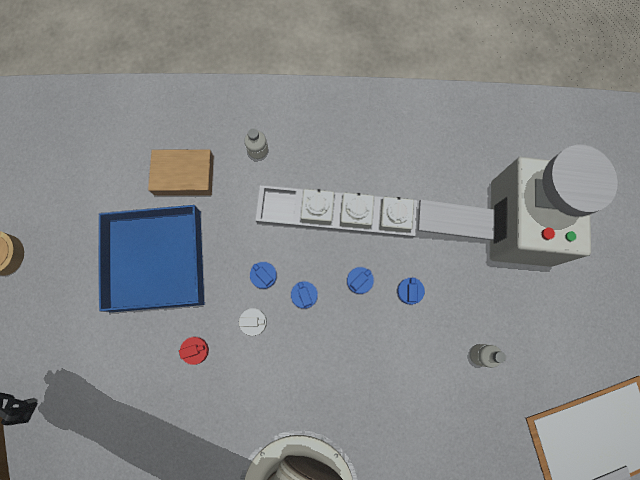

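View pics/side0.png

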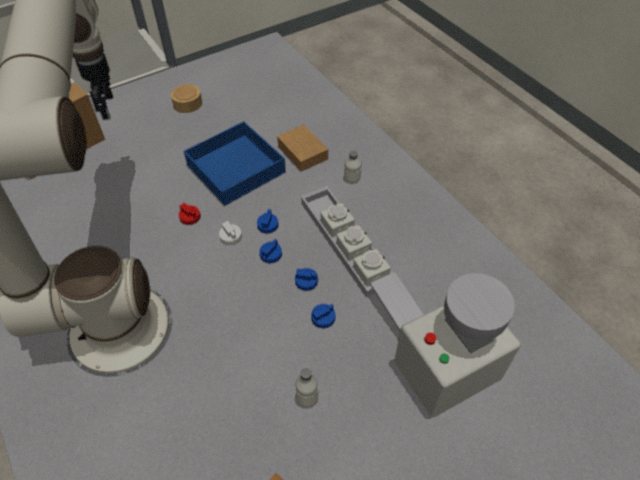

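View pics/wrist0.png

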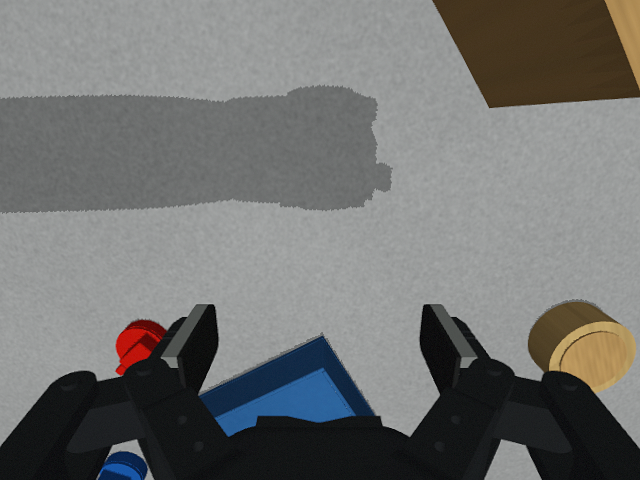

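Candidates in the top view are the four blue lids at (263,275), (305,295), (361,280) and (411,291). The look-alikes to leave alone are white at (252,322), red at (193,350) and a wooden cylinder at (3,252). Three tubs stand at (318,207), (357,209) and (398,213), and the leftmost pocket is empty. The tote is centred near (150,258). Next I measure these.

```bash
cat >> h.py <<'E'
from scipy.spatial.transform import Rotation as Ro
def camT(name,pos=None,rot=None):
    p=eyes.camera_params(name)
    K=np.array([[p['fx'],0,p['cx']],[0,p['fy'],p['cy']],[0,0,1]])
    if name=='wrist':
        T=np.eye(4);T[:3,:3]=Ro.from_euler('xyz',rot,degrees=True).as_matrix();T[:3,3]=pos
        M=T@p['mount']
    else: M=np.linalg.inv(p['extrinsics'])
    return K,p['dist_coeffs'],M
def world(name,d,pos=None,rot=None):
    K,D,M=camT(name,pos,rot)
    h,w=d.shape; u,v=np.meshgrid(np.arange(w),np.arange(h))
    n=cv2.undistortPoints(np.stack([u.ravel(),v.ravel()],1).astype(np.float64)[:,None],K,D)[:,0].reshape(h,w,2)
    P=np.dstack([n*d[...,None],d])
    W=P@M[:3,:3].T+M[:3,3]; W[d<=0]=np.nan; return W
def plane(name,uv,z,pos=None,rot=None):
    K,D,M=camT(name,pos,rot)
    n=cv2.undistortPoints(np.asarray(uv,float).reshape(-1,1,2),K,D)[:,0]
    r=np.c_[n,np.ones(len(n))]@M[:3,:3].T
    z=np.broadcast_to(z,len(n)); s=(z-M[2,3])/r[:,2]; return M[:3,3]+r*s[:,None]
def project(name,X,pos=None,rot=None):
    K,D,M=camT(name,pos,rot); I=np.linalg.inv(M)
    return cv2.projectPoints(np.asarray(X,float).reshape(-1,1,3),cv2.Rodrigues(I[:3,:3])[0],I[:3,3],K,D)[0][:,0]
def blue(im):
    hsv=cv2.cvtColor(im,cv2.COLOR_RGB2HSV); return cv2.inRange(hsv,(105,120,40),(125,255,255))
def lids(name,im,d,pos=None,rot=None):
    W=world(name,d,pos,rot); m=blue(im); out=[]
    n,l,st,c=cv2.connectedComponentsWithStats(m)
    for i in range(1,n):
        if st[i,4]<150: continue
        P=W[(l==i)]; P=P[~np.isnan(P[:,0])]; px=c[i]
        disc=P[(P[:,2]>P[:,2].max()-.026)&(P[:,2]<P[:,2].max()-.014)]; bar=P[(P[:,2]>np.percentile(P[:,2],98)-.006)]
        if len(disc)<20 or len(bar)<10: print('few',px,st[i]);continue
        (dc,r)=cv2.minEnclosingCircle(P[:,:2].astype(np.float32))
        bc=bar[:,:2].mean(0); q=bar[:,:2]-bc; w,V=np.linalg.eigh(q.T@q); ax=V[:,1]
        t=q@ax; wn=q@V[:,0]
        # nose: narrower end
        e1=np.ptp(wn[t>t.max()-.010]); e2=np.ptp(wn[t<t.min()+.010])
        if e1>e2: ax=-ax; t=-t
        org=bc+ax*(t.min()+.026)
        org2=bc+ax*(t.max()-.028)
        print('px',px.round(),'area',st[i,4],'encl',np.round(dc,4),'r',round(r,4),'tailorg',org.round(4),'noseorg',org2.round(4),'yaw',round(np.degrees(np.arctan2(ax[1],ax[0])),1),'ends',round(e1,3),round(e2,3),'zmax',np.percentile(P[:,2],98).round(4),'len',np.ptp(t).round(4))
E
python3 - <<'E'
from h import *
z=np.load('pics/top0.npz'); lids('top',z['im'],z['d'])
W=world('top',z['d'])
for u,v in [(280,207),(330,330),(318,207),(357,209),(398,213),(306,200),(345,205)]: print(u,v,W[v,u].round(4))
z=np.load('pics/side0.npz'); lids('side',z['im'],z['d'])
E
```

```text
px [152. 261.] area 8549 encl [0.4935 0.3444] r 0.1547 tailorg [0.4136 0.2452] noseorg [0.5681 0.4467] yaw 52.5 ends 0.017 0.019 zmax 0.0612 len 0.3079
px [263. 275.] area 550 encl [0.4676 0.0923] r 0.0318 tailorg [0.4656 0.0913] noseorg [0.4658 0.0915] yaw 45.7 ends 0.008 0.019 zmax 0.0424 len 0.0542
px [360. 280.] area 544 encl [ 0.4584 -0.1274] r 0.0299 tailorg [ 0.4583 -0.1285] noseorg [ 0.4572 -0.1274] yaw -43.6 ends 0.017 0.008 zmax 0.0421 len 0.0524
px [411. 291.] area 535 encl [ 0.4354 -0.2426] r 0.0306 tailorg [ 0.4379 -0.2429] noseorg [ 0.4348 -0.2428] yaw -0.6 ends 0.018 0.01 zmax 0.0429 len 0.0509
px [304. 295.] area 548 encl [ 0.4248 -0.0017] r 0.0309 tailorg [ 0.4234 -0.0027] noseorg [ 0.4229 -0.0029] yaw 22.3 ends 0.019 0.01 zmax 0.042 len 0.0535
280 207 [0.6277 0.0595 0.0039]
330 330 [ 0.3463 -0.0622  0.001 ]
318 207 [ 0.6089 -0.0295  0.081 ]
357 209 [ 0.6059 -0.1144  0.0829]
398 213 [ 0.5986 -0.2037  0.0847]
306 200 [ 0.6279 -0.0026  0.0676]
345 205 [ 0.6193 -0.0892  0.0646]
px [235. 162.] area 4605 encl [0.4946 0.3419] r 0.1564 tailorg [0.5292 0.2341] noseorg [0.4318 0.4339] yaw 116.0 ends 0.028 0.034 zmax 0.0614 len 0.2762
px [267. 222.] area 341 encl [0.4675 0.091 ] r 0.0321 tailorg [0.4702 0.0919] noseorg [0.4665 0.088 ] yaw 46.4 ends 0.009 0.019 zmax 0.0452 len 0.0487
px [270. 252.] area 368 encl [ 0.4253 -0.0045] r 0.0302 tailorg [ 0.4272 -0.003 ] noseorg [ 0.4233 -0.0044] yaw 19.7 ends 0.018 0.009 zmax 0.0444 len 0.0498
px [306. 279.] area 403 encl [ 0.462  -0.1282] r 0.0321 tailorg [ 0.4636 -0.1301] noseorg [ 0.4611 -0.1277] yaw -43.1 ends 0.019 0.011 zmax 0.0446 len 0.0505
px [323. 315.] area 452 encl [ 0.4384 -0.2441] r 0.0308 tailorg [ 0.4396 -0.2433] noseorg [ 0.4364 -0.2434] yaw 0.9 ends 0.021 0.008 zmax 0.0445 len 0.0509
```

```bash
python3 - <<'E'
import cv2
im=cv2.imread('pics/top0.png')
cv2.imwrite('pics/t0c.png',cv2.resize(im[170:310,240:440],None,fx=4,fy=4,interpolation=cv2.INTER_CUBIC))
E
```

```text
(no output)
```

View pics/t0c.png

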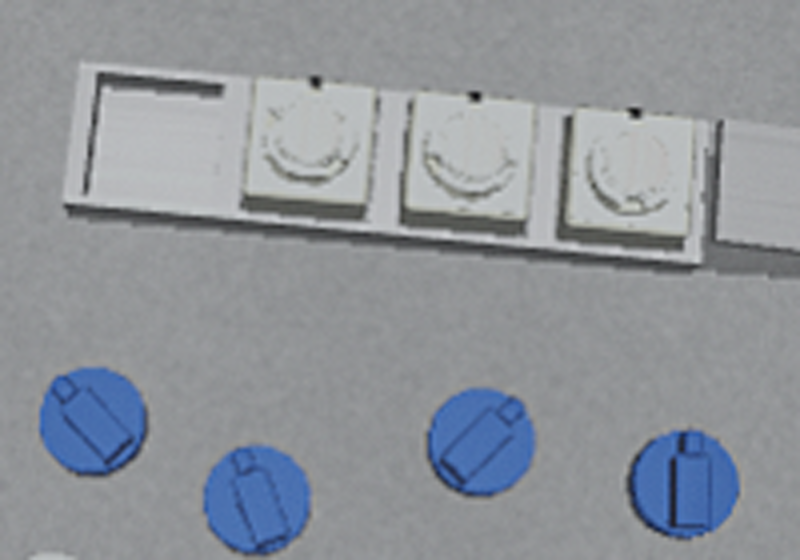

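The top view shows three white tubs with the black mark on the +x side and four blue lids with noses at about 46°, 22°, -44° and -1°. Next I put the wrist camera over the tray.

Emit:
drive_tool --plan '[[1,[0.038,-0.06,0],-10.6],[1,[0.038,-0.06,0],-10.6],[1,[0.038,-0.06,0],-10.6],[1,[0.038,-0.06,0],-10.6],[1,[0.038,-0.06,0],-10.6],[1,[0.038,-0.06,0],-10.6],[1,[0.038,-0.06,0],-10.6],[1,[0.038,-0.06,0],-10.6],[1,[0.038,-0.06,0],-10.6],[1,[0.038,-0.06,0],-10.6]]' --grip_force 40

```text
time: 1.4
ee_pos: [0.5538, -0.0254, 0.2532]
tcp_rot: [-180.0, -0.0, 50.2]
wrist_force: [0.7, 1.2, -0.5]
opening: 0.086
```

Emit:
drive_tool --plan '[[1,[0,-0.01,0],-10.6],[1,[0,0,0],-10.6],[1,[0,0,0],-10.6],[1,[0,0,0],-10.6],[1,[0,0,0],-8.0],[1,[0,0,0],0],[1,[0,0,0],0]]'

```text
time: 2.28
ee_pos: [0.553, -0.0333, 0.2531]
tcp_rot: [-180.0, 0.0, 0.4]
wrist_force: [-0.3, -0.8, 0.1]
opening: 0.0857
```

```bash
python3 - <<'E'
from h import *
o,im,d=snap('wrist','w1'); print(o['time'],o['ee_pos'],o['tcp_rot'],o['q'].round(1))
lids('wrist',im,d,o['ee_pos'],o['tcp_rot'])
E
```

```text
2.275 [ 0.55299839 -0.03332133  0.25314991] [-1.79998662e+02  1.43956999e-02  3.53961108e-01] [ -3.4   5.5  10.7  95.1   0.  176.2]
px [ 41. 260.] area 17004 encl [0.4829 0.2713] r 0.1348 tailorg [0.4098 0.2493] noseorg [0.5861 0.238 ] yaw -3.7 ends 0.052 0.007 zmax 0.0599 len 0.2306
few [206.60867802 276.09975669] [ 177  249   59   57 2466]
px [402. 283.] area 2428 encl [ 0.4599 -0.1268] r 0.0313 tailorg [ 0.4611 -0.1272] noseorg [ 0.461  -0.1271] yaw -44.4 ends 0.02 0.01 zmax 0.0404 len 0.0538
px [500. 302.] area 2547 encl [ 0.4322 -0.2493] r 0.0393 tailorg [ 0.4377 -0.2416] noseorg [ 0.4378 -0.2416] yaw -1.6 ends 0.019 0.01 zmax 0.0404 len 0.0541
px [291. 311.] area 2365 encl [ 0.4204 -0.0034] r 0.0355 tailorg [ 0.4252 -0.0026] noseorg [ 0.4254 -0.0026] yaw 21.9 ends 0.02 0.01 zmax 0.0404 len 0.0542
```

View pics/w1.png

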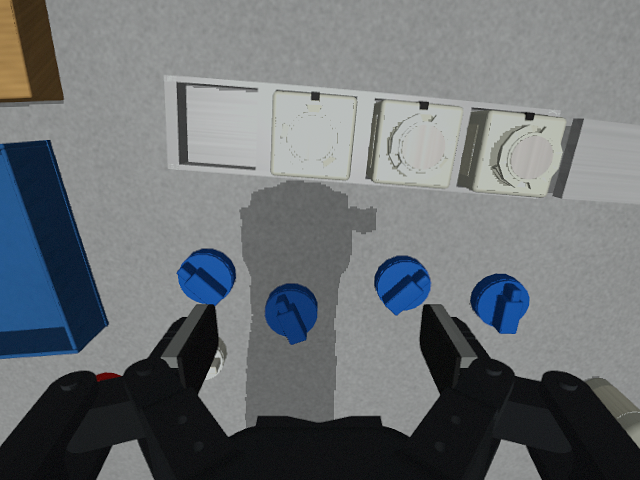

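```bash
sed -i 's/P\[:,2\].max()-.026/np.percentile(P[:,2],98)-.026/; s/P\[:,2\].max()-.014/np.percentile(P[:,2],98)-.014/' h.py
cat >> h.py <<'E'
def tubs(name,im,d,pos=None,rot=None,box=((.50,.70),(-.30,.12))):
    W=world(name,d,pos,rot); 
    ok=(W[...,0]>box[0][0])&(W[...,0]<box[0][1])&(W[...,1]>box[1][0])&(W[...,1]<box[1][1])
    sh=(ok&(W[...,2]>.045)).astype(np.uint8)
    sh[(W[...,2]<.055)]=0
    n,l,st,c=cv2.connectedComponentsWithStats(sh)
    for i in range(1,n):
        if st[i,4]<300: continue
        P=W[l==i]; s=P[(P[:,2]>.059)&(P[:,2]<.071)]
        (cx,cy),(w,h),a=cv2.minAreaRect((s[:,:2]*1000).astype(np.float32))
        t=P[(P[:,2]>.0785)&(P[:,2]<.0865)]
        (tc,r)=cv2.minEnclosingCircle((t[:,:2]*1000).astype(np.float32)) if len(t) else ((0,0),0)
        # mark: dark pixels on shoulder
        g=im.max(2); mk=W[(l==i)&(g<60)]
        print('px',c[i].round(),'rect',round(cx,1),round(cy,1),'wh',round(w,1),round(h,1),'a',round(a,1),'neck',np.round(tc,1),'r',round(r,1),'z',np.median(s[:,2]).round(4),np.median(t[:,2]).round(4),'mark',np.round(np.nanmean(mk,0)*1000,1),len(mk))
E
python3 - <<'E'
from h import *
z=np.load('pics/w1.npz'); im,d,p,r=z['im'],z['d'],z['pos'],z['rot']
lids('wrist',im,d,p,r); tubs('wrist',im,d,p,r)
z=np.load('pics/top0.npz'); tubs('top',z['im'],z['d'])
E
```

```text
px [ 41. 260.] area 17004 encl [0.4829 0.2713] r 0.1348 tailorg [0.4098 0.2493] noseorg [0.5861 0.238 ] yaw -3.7 ends 0.052 0.007 zmax 0.0599 len 0.2306
px [207. 276.] area 2466 encl [0.5043 0.0613] r 0.0782 tailorg [0.47   0.0908] noseorg [0.4706 0.0913] yaw -140.4 ends 0.019 0.131 zmax 0.0404 len 0.0532
px [402. 283.] area 2428 encl [ 0.4599 -0.1268] r 0.0313 tailorg [ 0.4611 -0.1272] noseorg [ 0.461  -0.1271] yaw -44.4 ends 0.02 0.01 zmax 0.0404 len 0.0538
px [500. 302.] area 2547 encl [ 0.4322 -0.2493] r 0.0393 tailorg [ 0.4377 -0.2416] noseorg [ 0.4378 -0.2416] yaw -1.6 ends 0.019 0.01 zmax 0.0404 len 0.0541
px [291. 311.] area 2365 encl [ 0.4204 -0.0034] r 0.0355 tailorg [ 0.4252 -0.0026] noseorg [ 0.4254 -0.0026] yaw 21.9 ends 0.02 0.01 zmax 0.0404 len 0.0542
px [312. 134.] rect 620.8 -27.1 wh 70.4 71.0 a 86.1 neck [620.  -27.1] r 26.0 z 0.0643 0.082 mark [652.5 -29.5  65.4] 54
px [416. 143.] rect 613.9 -116.4 wh 70.2 70.9 a 85.3 neck [ 613.8 -116.6] r 26.4 z 0.0643 0.082 mark [ 646.4 -118.7   65.5] 59
px [517. 153.] rect 606.9 -205.6 wh 70.3 71.0 a 85.6 neck [ 606.9 -206.5] r
[... 306 characters left out ...]
4 neck [619.2 -28.3] r 26.2 z 0.0644 0.0821 mark [653.2 -29.4  65.2] 3
px [357. 209.] rect 612.6 -117.4 wh 70.3 71.0 a 86.2 neck [ 612.2 -117.5] r 26.5 z 0.0642 0.0821 mark [ 646.4 -119.1   65.4] 4
px [397. 213.] rect 605.0 -205.4 wh 70.6 71.3 a 85.8 neck [ 605.5 -205.5] r 26.4 z 0.0642 0.082 mark [ 639.4 -208.7   65.4] 4
px [428. 216.] rect 600.6 -277.1 wh 44.2 70.8 a 86.1 neck [0 0] r 0 z 0.0607 nan mark [nan nan nan] 0
  return _methods._mean(a, axis=axis, dtype=dtype,
  ret = ret.dtype.type(ret / rcount)
h.py:62: RuntimeWarning: Mean of empty slice
  print('px',c[i].round(),'rect',round(cx,1),round(cy,1),'wh',round(w,1),round(h,1),'a',round(a,1),'neck',np.round(tc,1),'r',round(r,1),'z',np.median(s[:,2]).round(4),np.median(t[:,2]).round(4),'mark',np.round(np.nanmean(mk,0)*1000,1),len(mk))
```

Emit:
drive_tool --plan '[[1,[-0.005,-0.006,0],10.6],[1,[-0.005,-0.006,0],10.6],[1,[-0.005,-0.006,0],10.6],[1,[-0.005,-0.006,0],10.6],[1,[-0.005,-0.006,0],10.6],[1,[-0.005,-0.006,0],10.6],[1,[-0.005,-0.006,0],10.6],[1,[-0.005,-0.006,0],10.6],[1,[-0.005,-0.006,0],10.6],[1,[-0.005,-0.006,0],10.6]]'

```text
time: 3.58
ee_pos: [0.5029, -0.0935, 0.2533]
tcp_rot: [180.0, 0.0, 106.6]
wrist_force: [0.4, -0.9, 0.6]
opening: 0.0856
```

Emit:
drive_tool --plan '[[1,[0,0,0],10.6],[1,[0,0,0],10.6],[1,[0,0,0],10.6],[1,[0,0,0],10.6],[1,[0,0,0],10.6],[1,[0,0,0],10.6],[1,[0,0,0],10],[1,[0,0,0],0],[1,[0,0,0],0]]'

```text
time: 4.7
ee_pos: [0.503, -0.0933, 0.2533]
tcp_rot: [180.0, 0.0, 179.6]
wrist_force: [0.2, 0.2, 0.2]
opening: 0.0855
```

```bash
python3 -W ignore - <<'E'
from h import *
o,im,d=snap('wrist','w2'); print(o['time'],o['ee_pos'],o['tcp_rot'],o['q'].round(1))
lids('wrist',im,d,o['ee_pos'],o['tcp_rot']); tubs('wrist',im,d,o['ee_pos'],o['tcp_rot'])
E
```

```text
4.7 [ 0.50302217 -0.09330939  0.25330624] [1.79999324e+02 1.54926659e-03 1.79601297e+02] [-10.5  -0.3   4.6  94.9   0.  -10.1]
px [412. 123.] area 3304 encl [0.4244 0.0007] r 0.0331 tailorg [ 0.4241 -0.0028] noseorg [ 0.424  -0.0029] yaw 22.1 ends 0.02 0.009 zmax 0.0403 len 0.0539
px [627. 221.] area 4623 encl [0.5061 0.2368] r 0.11 tailorg [0.5889 0.2445] noseorg [0.5773 0.2432] yaw -173.7 ends 0.002 0.004 zmax 0.0445 len 0.0657
px [167. 140.] area 3317 encl [ 0.4392 -0.2471] r 0.0349 tailorg [ 0.4382 -0.2422] noseorg [ 0.4366 -0.2421] yaw -1.9 ends 0.021 0.009 zmax 0.0403 len 0.0523
px [283. 161.] area 2950 encl [ 0.4617 -0.1298] r 0.0332 tailorg [ 0.4595 -0.1282] noseorg [ 0.4588 -0.1274] yaw -44.1 ends 0.02 0.01 zmax 0.0402 len 0.0529
px [500. 167.] area 3259 encl [0.4666 0.091 ] r 0.0307 tailorg [0.4667 0.0909] noseorg [0.4665 0.0907] yaw 44.8 ends 0.02 0.01 zmax 0.0401 len 0.0537
px [139. 308.] rect 602.7 -270.7 wh 31.9 70.9 a 86.6 neck [0 0] r 0 z 0.0601 nan mark [ 633.1 -257.4   57.5] 3
px [210. 321.] rect 605.8 -206.1 wh 69.1 70.3 a 85.7 neck [ 606.  -205.7] r 26.4 z 0.064 0.0808 mark [ 505.7 -135.8  264.3] 990
px [296. 320.] rect 613.6 -116.6 wh 70.2 71.9 a 85.7 neck [ 613.3 -116.9] r 26.5 z 0.0639 0.0815 mark [ 647.1 -118.8   65.1] 12
px [394. 332.] rect 620.3 -27.0 wh 70.8 72.4 a 86.3 neck [620.2 -26.7] r 26.9 z 0.064 0.0816 mark [506.8 -50.2 263.2] 1048
px [531. 447.] rect 0.0 0.0 wh 0.0 0.0 a 0.0 neck [0 0] r 0 z nan nan mark [507.1 -34.2 300.8] 3577
px [106. 448.] rect 0.0 0.0 wh 0.0 0.0 a 0.0 neck [0 0] r 0 z nan nan mark [ 506.6 -152.   300.8] 3376
```

View pics/w2.png

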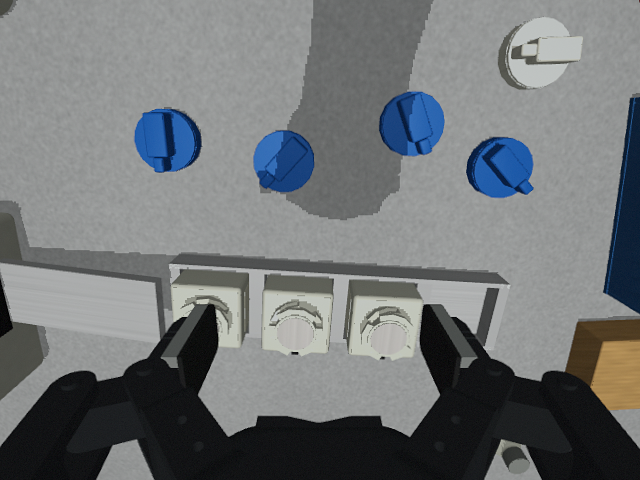

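The view matches the first one to within about 1.5 mm. My choice is the blue lid at (283,161) in this picture, which I call L3. The white look-alike sits at (540,52) and is left alone. Pick L3.

Emit:
drive_tool --plan '[[0.6,[-0.011,-0.009,-0.02],-10.6],[0.6,[-0.011,-0.009,-0.02],-10.6],[0.6,[-0.011,-0.009,-0.02],-10.6],[0.6,[-0.01,-0.0072,-0.02],-10.6],[0.6,[0,0,-0.05],-1.4],[0.6,[0,0,-0.05],0],[0.6,[0,0,-0.028],0],[0.6,[0,0,0],0]]'

```text
time: 5.75
ee_pos: [0.4586, -0.1271, 0.0435]
tcp_rot: [-179.9, -0.2, 135.9]
wrist_force: [-0.2, -0.6, 0.3]
opening: 0.0513
```

```bash
python3 -W ignore - <<'E'
from h import *
o,im,d=snap('wrist','w3'); print(o['time'],o['ee_pos'],o['tcp_rot'],o['wrist_force'],o['opening'])
E
```

```text
5.75 [ 0.45859267 -0.12714724  0.04347426] [-179.89195454   -0.19486181  135.89419818] [-0.18693321 -0.59510587  0.27679478] 0.05125596441384975
```

View pics/w3.png

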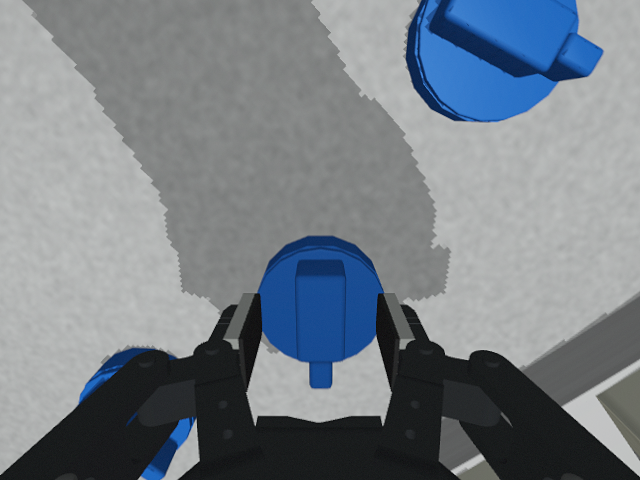

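```bash
cat >> h.py <<'E'
def inhand(im,d,pos,rot):
    # bar-top points (blue) in tool frame near the TCP
    W=world('wrist',d,pos,rot); R=Ro.from_euler('xyz',rot,degrees=True).as_matrix()
    Q=(W-pos)@R
    m=(blue(im)>0)&(abs(Q[...,0])<.05)&(abs(Q[...,1])<.045)
    P=Q[m]; z=np.percentile(P[:,2],1.5); b=P[abs(P[:,2]-z)<.003]
    wide=b[abs(b[:,1])<.02]
    xs=wide[:,0]
    # lid nose toward tool -x (tool yaw=lid yaw+180); tail at max x
    tail=np.percentile(xs,99.5); nose=np.percentile(xs,.5)
    nz=b[b[:,0]<nose+.010]; tl=b[b[:,0]>tail-.02]
    print('topz',z.round(4),'tail',tail.round(4),'-> org x',(tail-.026).round(4),'nose',nose.round(4),'-> org x',(nose+.028).round(4),'y mid',((tl[:,1].min()+tl[:,1].max())/2).round(4),'nose y',((nz[:,1].min()+nz[:,1].max())/2).round(4))
E
python3 -W ignore - <<'E'
from h import *
z=np.load('pics/w3.npz'); inhand(z['im'],z['d'],z['pos'],z['rot']); 
E
```

```text
topz 0.0035 tail 0.0248 -> org x -0.0012 nose -0.0276 -> org x 0.0004 y mid 0.0003 nose y 0.0006
```

Emit:
drive_tool --plan '[[0,[0,0,0],0],[0,[0,0,0],0],[0,[0,0,0],0],[0,[0,0,0],0]]'

```text
time: 6.3
ee_pos: [0.461, -0.1278, 0.0469]
tcp_rot: [179.9, 0.1, 136.0]
wrist_force: [-1.3, 0.6, 6.4]
opening: 0.0186
```

```bash
python3 -W ignore - <<'E'
from h import *
o,im,d=snap('wrist','w4'); print(o['time'],o['ee_pos'],o['tcp_rot'],o['wrist_force'],o['opening'])
inhand(im,d,o['ee_pos'],o['tcp_rot'])
E
```

```text
6.3 [ 0.46095793 -0.12776708  0.04689558] [1.79926741e+02 1.33163507e-01 1.35972072e+02] [-1.27111393  0.60407802  6.41780753] 0.018599263482618967
topz 0.0069 tail 0.027 -> org x 0.001 nose -0.0253 -> org x 0.0027 y mid -0.0003 nose y -0.0003
```

View pics/w4.png

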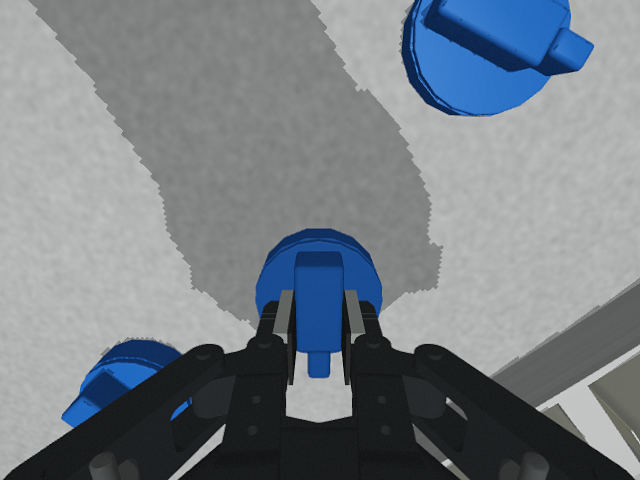

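Emit:
drive_tool --plan '[[0,[0,0,0.05],0],[0,[0.02,0.0,0.06],0],[0,[0.04,0.003,0.015],10.0],[0,[0.04,0.003,0],10.0],[0,[0.04,0.003,0],10.0],[0,[0.0149,0.0019,0],9.6],[0,[0,0,0],0],[0,[0,0,0],0]]'

```text
time: 7.35
ee_pos: [0.6141, -0.1167, 0.1698]
tcp_rot: [-180.0, -0.0, 175.4]
wrist_force: [-0.0, 0.2, -0.6]
opening: 0.0188
```

```bash
python3 -W ignore - <<'E'
from h import *
o,im,d=snap('wrist','w5'); print(o['time'],o['ee_pos'],o['tcp_rot'],o['wrist_force'],o['opening'])
inhand(im,d,o['ee_pos'],o['tcp_rot'])
E
```

```text
7.35 [ 0.6141361  -0.11673305  0.16983521] [-1.79994522e+02 -8.91364088e-03  1.75360495e+02] [-0.04584579  0.15274652 -0.58258928] 0.018787706666037202
topz 0.0071 tail 0.027 -> org x 0.001 nose -0.0253 -> org x 0.0027 y mid 0.0002 nose y 0.0002
```

View pics/w5.png

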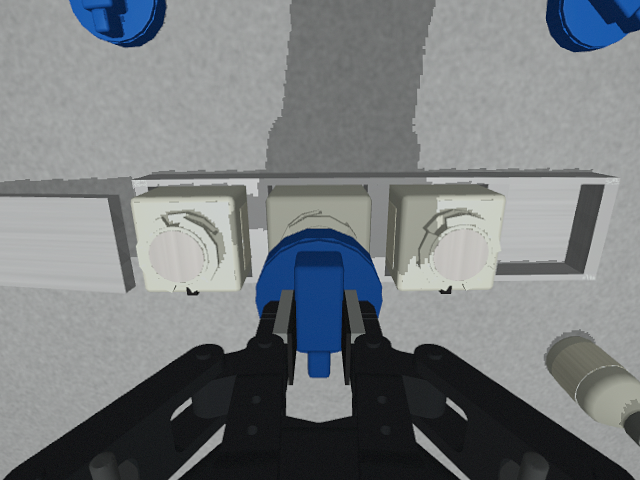

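Emit:
drive_tool --plan '[[0,[0.0005,0,-0.02],0],[0,[0,0,-0.015],0],[0,[0,0,-0.007],0],[0,[0,0,-0.004],0],[0,[0,0,-0.003],0],[0,[0,0,0],0]]'

```text
time: 8.15
ee_pos: [0.6152, -0.1166, 0.1207]
tcp_rot: [-180.0, 0.0, 175.6]
wrist_force: [0.6, -0.1, -0.8]
opening: 0.0188
```

It dropped to the fit height with no force, so L3 fits T2 (the middle tub). Now screw it on.

Emit:
drive_tool --plan '[[0,[0,0,-0.002],0],[0,[0,0,0],0],[0,[-0.0001,-0.0002,-0.0012],-10],[0,[-0.0001,-0.0002,-0.0012],-10],[0,[-0.0001,-0.0002,-0.0012],-10],[0,[-0.0001,-0.0002,-0.0012],-10],[0,[-0.0001,-0.0002,-0.0012],-10],[0,[0,0,0],-2],[0,[0,0,0],0],[0,[0,0,0],0]]'

```text
time: 9.4
ee_pos: [0.6151, -0.1176, 0.1139]
tcp_rot: [179.9, 0.1, 123.6]
wrist_force: [-0.9, 1.1, 5.9]
opening: 0.0187
```

```bash
python3 -W ignore - <<'E'
from h import *
o=monitor.get_obs(); print(o['time'],o['ee_pos'],o['tcp_rot'],o['wrist_force'],o['torque'],o['opening'])
E
```

```text
9.4 [ 0.61509808 -0.11764796  0.11393037] [1.79922936e+02 6.75343702e-02 1.23578442e+02] [-0.86831808  1.13653911  5.86512985] [ 0.08979696  0.32345726 -0.01797295] 0.018738104693623116
```

Emit:
drive_tool --plan '[[0,[0,0,-0.0005],-3],[0,[0,0,0],-2],[0,[0,0,0],0],[0,[0,0,0],0]]'

```text
time: 9.9
ee_pos: [0.6152, -0.1176, 0.114]
tcp_rot: [179.9, 0.1, 118.6]
wrist_force: [-2.9, 1.4, 8.9]
opening: 0.0189
```

```bash
python3 -W ignore - <<'E'
from h import *
o=monitor.get_obs(); print(o['time'],o['ee_pos'],o['tcp_rot'],o['wrist_force'],o['torque'],o['opening'])
E
```

```text
9.9 [ 0.61522487 -0.11756753  0.11395385] [1.79887472e+02 8.15648056e-02 1.18617686e+02] [-2.8642401   1.387205    8.90474265] [0.15098037 0.41503963 0.397392  ] 0.01885914827649363
```

Emit:
drive_tool --plan '[[0.6,[0,0,0.0005],0],[0.6,[0,0,0],0],[0.6,[0,0,0.04],0],[0.6,[-0.04,0,0.05],10],[0.6,[-0.04,0,0.03],10],[0.6,[-0.03,0,0],10],[0.6,[0,0,0],10],[0.6,[0,0,0],10],[0.6,[0,0,0],10]]'

```text
time: 11.02
ee_pos: [0.5056, -0.1177, 0.2313]
tcp_rot: [-180.0, 0.0, 178.9]
wrist_force: [-0.0, -0.4, 0.2]
opening: 0.0511
```

```bash
python3 -W ignore - <<'E'
from h import *
o,im,d=snap('wrist','w6'); print(o['time'],o['ee_pos'],o['tcp_rot'],o['wrist_force'],o['opening'])
lids('wrist',im,d,o['ee_pos'],o['tcp_rot']);tubs('wrist',im,d,o['ee_pos'],o['tcp_rot'])
E
```

```text
11.025 [ 0.50556122 -0.1176784   0.23133355] [-1.79999807e+02  1.48512984e-03  1.78894858e+02] [-0.02407991 -0.43450797  0.18619496] 0.051112071056236864
px [442. 118.] area 3777 encl [ 0.4216 -0.0015] r 0.0326 tailorg [ 0.4246 -0.0029] noseorg [ 0.4224 -0.0039] yaw 22.4 ends 0.02 0.01 zmax 0.0402 len 0.0516
px [181. 141.] area 3618 encl [ 0.4396 -0.2471] r 0.0353 tailorg [ 0.4378 -0.2422] noseorg [ 0.4379 -0.2422] yaw -2.0 ends 0.02 0.011 zmax 0.0403 len 0.054
px [536. 163.] area 3608 encl [0.4693 0.1021] r 0.0414 tailorg [0.4668 0.0908] noseorg [0.4652 0.0893] yaw 44.5 ends 0.02 0.01 zmax 0.0401 len 0.0518
px [322. 343.] area 3702 encl [ 0.6519 -0.1267] r 0.07 tailorg [ 0.6124 -0.1177] noseorg [ 0.6115 -0.1161] yaw -59.1 ends 0.02 0.01 zmax 0.1066 len 0.0521
px [154. 319.] rect 602.4 -271.2 wh 32.7 70.9 a 87.2 neck [0 0] r 0 z 0.0602 nan mark [nan nan nan] 0
px [208. 311.] rect 591.0 -229.2 wh 39.2 81.8 a 47.4 neck [ 597.1 -220.7] r 19.4 z 0.0639 0.0813 mark [nan nan nan] 0
px [253. 345.] rect 608.8 -173.6 wh 7.1 69.0 a 82.2 neck [0 0] r 0 z 0.0625 nan mark [ 506.9 -143.3  236.5] 803
px [320. 334.] rect 613.1 -116.8 wh 70.5 70.1 a 82.6 neck [ 613.8 -116.8] r 31.0 z 0.0638 0.0854 mark [nan nan nan] 0
px [435. 320.] rect 600.3 -6.5 wh 74.9 37.5 a 40.4 neck [607.3 -15. ] r 17.9 z 0.0639 0.0811 mark [nan nan nan] 0
px [386. 350.] rect 640.5 -61.4 wh 25.4 6.3 a 4.8 neck [0 0] r 0 z 0.0632 nan mark [507.4 -91.5 236.3] 896
px [492. 435.] rect 0.0 0.0 wh 0.0 0.0 a 0.0 neck [0 0] r 0 z nan nan mark [508.9 -68.8 275.1] 4750
px [147. 435.] rect 0.0 0.0 wh 0.0 0.0 a 0.0 neck [0 0] r 0 z nan nan mark [ 508.  -166.1  274.4] 4249
```

View pics/w6.png

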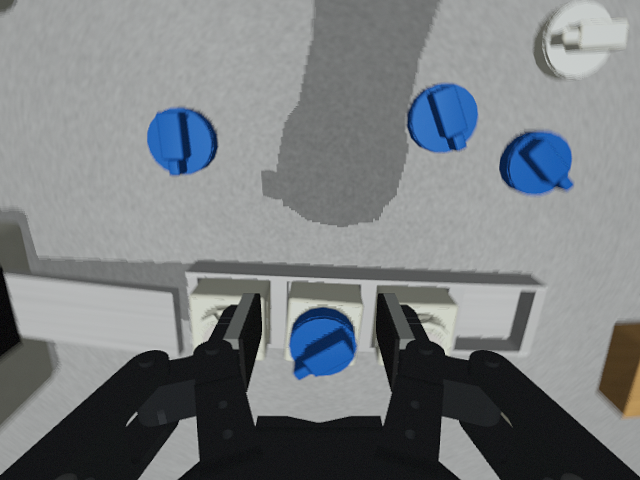

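L3 is home: its bar top is at 106.6 mm against 106.5 expected, and it is turned about 52° from the tub. Next lid is L4 at (181,141).

Emit:
drive_tool --plan '[[0.6,[-0.02,-0.035,-0.01],-0.7],[0.6,[-0.02,-0.04,-0.02],0],[0.6,[-0.02,-0.04,-0.04],0],[0.6,[-0.008,-0.0092,-0.04],0],[0.6,[0,0,-0.04],0],[0.6,[0,0,-0.03],0],[0.6,[0,0,-0.0043],0],[0.6,[0,0,0],0],[0.6,[0,0,0],0]]'

```text
time: 12.2
ee_pos: [0.4385, -0.2422, 0.0486]
tcp_rot: [-179.9, 0.1, 177.9]
wrist_force: [0.2, -0.3, 0.2]
opening: 0.0509
```

```bash
python3 -W ignore - <<'E'
from h import *
o,im,d=snap('wrist','w7'); print(o['time'],o['ee_pos'],o['tcp_rot'],o['wrist_force'],o['opening'])
inhand(im,d,o['ee_pos'],o['tcp_rot'])
E
```

```text
12.2 [ 0.43849818 -0.24219919  0.04864539] [-1.79941551e+02  1.15721761e-01  1.77854767e+02] [ 0.19704486 -0.31496664  0.21685875] 0.050900170110226683
topz 0.0087 tail 0.0267 -> org x 0.0007 nose -0.0254 -> org x 0.0026 y mid -0.0016 nose y -0.0007
```

Emit:
drive_tool --plan '[[0.6,[-0.001,0,-0.0015],0],[0,[0,0,0],0],[0,[0,0,0],0],[0,[0,0,0],0],[0,[0,0,0],0]]'

```text
time: 12.88
ee_pos: [0.4367, -0.2418, 0.0458]
tcp_rot: [-180.0, 0.0, 177.9]
wrist_force: [-1.1, 0.8, 1.8]
opening: 0.0187
```

```bash
python3 -W ignore - <<'E'
from h import *
o,im,d=snap('wrist','w8'); print(o['time'],o['ee_pos'],o['tcp_rot'],o['wrist_force'],o['opening'])
inhand(im,d,o['ee_pos'],o['tcp_rot'])
E
```

```text
12.875 [ 0.43671699 -0.24183916  0.04577794] [-1.79998010e+02  1.20396836e-02  1.77878838e+02] [-1.08549637  0.82222557  1.8110663 ] 0.018717947388764596
topz 0.0059 tail 0.0247 -> org x -0.0013 nose -0.0278 -> org x 0.0002 y mid 0.0002 nose y 0.0002
```

Emit:
drive_tool --plan '[[0,[0,0,0.05],0],[0,[0.02,0.006,0.06],-2.2],[0,[0.04,0.01,0.014],0],[0,[0.04,0.01,0],0],[0,[0.04,0.0098,0],0],[0,[0.0285,0,0],0],[0,[0,0,-0.02],0],[0,[0,0,-0.01],0],[0,[0,0,0],0]]'

```text
time: 14.05
ee_pos: [0.6042, -0.2061, 0.1377]
tcp_rot: [180.0, -0.1, 175.7]
wrist_force: [0.0, -0.6, 0.7]
opening: 0.0188
```

Emit:
drive_tool --plan '[[0,[0,0,-0.011],0],[0,[0,0,-0.004],0],[0,[0,0,-0.004],0],[0,[0,0,0],0],[0,[0,0,0],0]]'

```text
time: 14.68
ee_pos: [0.6067, -0.2067, 0.1253]
tcp_rot: [-179.9, 0.5, 175.7]
wrist_force: [-2.4, 1.7, 26.2]
opening: 0.0189
```

Emit:
drive_tool --plan '[[0,[0,0,0.006],0],[0,[0,0,0],0],[0,[-0.0005,0,-0.002],0],[0,[0,0,-0.002],0],[0,[0,0,0],0]]'

```text
time: 15.3
ee_pos: [0.6057, -0.2064, 0.1253]
tcp_rot: [-179.9, 0.3, 175.7]
wrist_force: [-1.4, 0.9, 23.9]
opening: 0.0188
```

```bash
python3 -W ignore - <<'E'
from h import *
o,im,d=snap('wrist','w9'); print(o['time'],o['ee_pos'],o['tcp_rot'],o['wrist_force'],o['opening'])
inhand(im,d,o['ee_pos'],o['tcp_rot'])
E
```

```text
15.3 [ 0.60572403 -0.2064473   0.12534247] [-179.93326346    0.34389863  175.68191737] [-1.44834404  0.88991299 23.88418037] 0.01880106844836812
topz 0.0048 tail 0.0249 -> org x -0.0011 nose -0.0261 -> org x 0.0019 y mid 0.0001 nose y -0.0
```

View pics/w9.png

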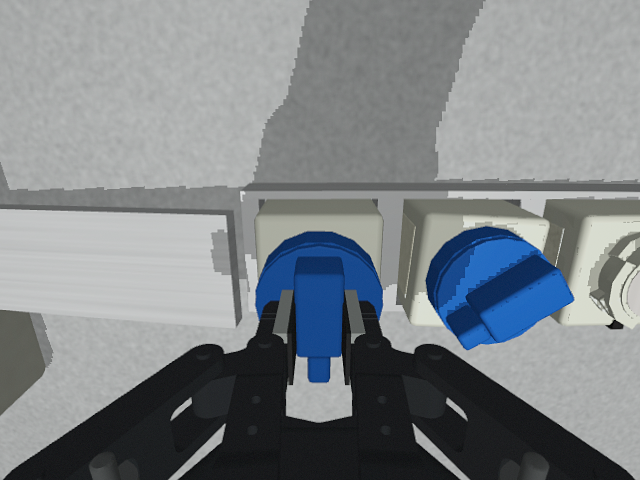

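L4 rides at 75 mm on T3 after a re-centre, so it does not fit there. Now T1.

Emit:
drive_tool --plan '[[0,[0,0,0.03],0],[0,[0,0,0.024],0.3],[0,[0.004,0.045,0],0],[0,[0.004,0.045,0],0],[0,[0.004,0.045,0],0],[0,[0.0031,0.044,0],0],[0,[0,0,0],0],[0,[0,0,0],0],[0,[0,0,0],0]]'

```text
time: 16.48
ee_pos: [0.6193, -0.0281, 0.1752]
tcp_rot: [-180.0, -0.0, 175.9]
wrist_force: [0.3, -1.2, -0.7]
opening: 0.0188
```

```bash
python3 -W ignore - <<'E'
from h import *
o,im,d=snap('wrist','w10'); print(o['time'],o['ee_pos'],o['tcp_rot'],o['wrist_force'],o['opening'])
inhand(im,d,o['ee_pos'],o['tcp_rot'])
E
```

```text
16.475 [ 0.61928036 -0.02810544  0.17520453] [-1.79990982e+02 -3.45203204e-02  1.75907742e+02] [ 0.31282156 -1.20055332 -0.69562816] 0.018770422702583965
topz 0.005 tail 0.025 -> org x -0.001 nose -0.0269 -> org x 0.0011 y mid 0.0002 nose y 0.0002
```

Emit:
drive_tool --plan '[[0,[0.0005,0.0008,-0.02],0],[0,[0,0,-0.018],0],[0,[0,0,-0.008],0],[0,[0,0,-0.005],0],[0,[0,0,-0.0035],0],[0,[0,0,0],0],[0,[0,0,0],0]]'

```text
time: 17.4
ee_pos: [0.6208, -0.0268, 0.1249]
tcp_rot: [-180.0, 0.3, 176.0]
wrist_force: [-4.3, -1.8, 19.2]
opening: 0.019
```

Emit:
drive_tool --plan '[[0,[0,0,0.005],0],[0,[-0.001,0,0],0],[0,[0,0,-0.002],0],[0,[0,0,-0.002],0],[0,[0,0,0],0]]'

```text
time: 18.02
ee_pos: [0.6203, -0.0267, 0.125]
tcp_rot: [-180.0, 0.3, 176.0]
wrist_force: [0.3, -2.1, 16.9]
opening: 0.0185
```

Again it rides at 75 mm, with lateral force near zero, so L4 does not fit T1. I set it down on the bench where L3 was.

Emit:
drive_tool --plan '[[0,[0,0,0.045],0],[0,[-0.02,-0.01,0.005],0],[0,[-0.045,-0.03,0],0],[0,[-0.045,-0.03,0],0],[0,[-0.045,-0.03,-0.03],0],[0,[-0.004,0,-0.04],0],[0,[0,0,-0.035],0],[0,[0,0,-0.016],0],[0,[0,0,-0.003],0],[0,[0,0,0],0]]'

```text
time: 19.27
ee_pos: [0.4606, -0.1264, 0.049]
tcp_rot: [-180.0, 0.1, 176.0]
wrist_force: [-0.2, -0.4, 0.4]
opening: 0.0189
```

Emit:
drive_tool --plan '[[0,[0,0,-0.003],0],[0,[0,0,-0.0012],0],[0.6,[0,0,0.0],0],[0.6,[0,0,0],0],[0.6,[0,0,0.04],0],[0.6,[0,0.03,0.04],10],[0.6,[-0.012,0.03,0.03],10],[0.6,[-0.012,0.03,0],6.2],[0.6,[-0.012,0.0327,0],0],[0.6,[0,0,0],0]]'

```text
time: 20.52
ee_pos: [0.4235, -0.0022, 0.1541]
tcp_rot: [180.0, 0.0, -157.7]
wrist_force: [-0.7, -0.6, 0.3]
opening: 0.0511
```

```bash
python3 -W ignore - <<'E'
from h import *
o,im,d=snap('wrist','w11'); print(o['time'],o['ee_pos'],o['tcp_rot'],o['wrist_force'],o['opening'])
lids('wrist',im,d,o['ee_pos'],o['tcp_rot'])
E
```

```text
20.525 [ 0.4234601  -0.00220764  0.15413025] [ 1.79997127e+02  2.61795674e-02 -1.57675612e+02] [-0.74877754 -0.59815036  0.26073664] 0.051131355755362304
px [150. 214.] area 5598 encl [ 0.4643 -0.1299] r 0.0372 tailorg [ 0.4589 -0.1252] noseorg [ 0.4587 -0.1252] yaw -3.6 ends 0.02 0.01 zmax 0.0399 len 0.0538
px [318. 232.] area 4997 encl [ 0.4275 -0.0009] r 0.0343 tailorg [ 0.4238 -0.0023] noseorg [ 0.4234 -0.0024] yaw 21.8 ends 0.019 0.009 zmax 0.0399 len 0.0536
few [404.73810692 304.5698872 ] [ 365  279   74   65 2039]
px [594. 373.] area 12720 encl [0.4703 0.2403] r 0.2088 tailorg [0.4289 0.2252] noseorg [0.3774 0.0821] yaw -109.8 ends 0.02 0.004 zmax 0.0593 len 0.2061
few [ 52.76766004 413.82064018] [  11  387   84   78 1812]
px [481. 469.] area 545 encl [0.5152 0.1472] r 0.142 tailorg [0.5648 0.2261] noseorg [0.4329 0.0681] yaw -129.8 ends 0.006 0.001 zmax 0.0371 len 0.2597
```

View pics/w11.png

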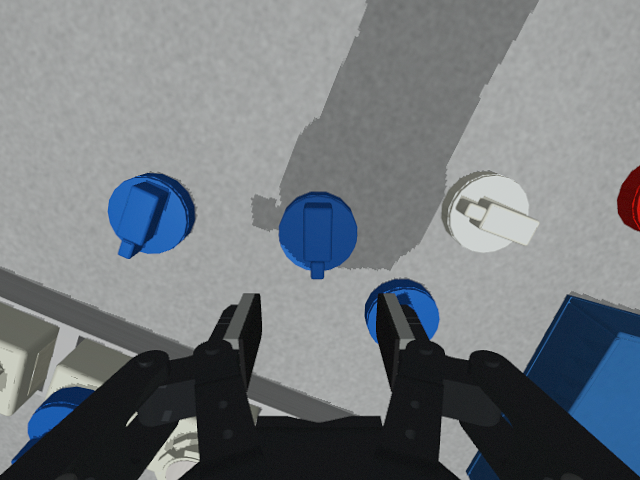

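Emit:
drive_tool --plan '[[0.6,[0.0006,0.0002,-0.045],-0.3],[0.6,[0,0,-0.045],0],[0.6,[0,0,-0.015],0],[0.6,[0,0,-0.002],0],[0.6,[0,0,0],0],[0,[0,0,0],0],[0,[0,0,0],0],[0,[0,0,0],0],[0,[0,0,0],0]]'

```text
time: 21.7
ee_pos: [0.4251, -0.0034, 0.0479]
tcp_rot: [-180.0, 0.1, -158.1]
wrist_force: [-1.2, -0.1, 6.9]
opening: 0.0192
```

```bash
python3 -W ignore - <<'E'
from h import *
o,im,d=snap('wrist','w12'); print(o['time'],o['ee_pos'],o['tcp_rot'],o['wrist_force'],o['opening'])
inhand(im,d,o['ee_pos'],o['tcp_rot'])
E
```

```text
21.7 [ 0.42514662 -0.00342868  0.04793878] [-1.79958885e+02  9.02375723e-02 -1.58120708e+02] [-1.17408313 -0.06825392  6.94177263] 0.01923479620929054
topz 0.0076 tail 0.0261 -> org x 0.0001 nose -0.0258 -> org x 0.0022 y mid 0.0005 nose y 0.0005
```

Emit:
drive_tool --plan '[[0,[0,0,0.05],0],[0,[0.02,0.0,0.06],-6],[0,[0.045,-0.006,0.017],-10],[0,[0.045,-0.006,0],-10],[0,[0.045,-0.006,0],0],[0,[0.0412,-0.006,0],0],[0,[0,0,0],0],[0,[0,0,-0.01],0],[0,[0,0,0],0],[0,[0,0,0],0]]'

```text
time: 23.0
ee_pos: [0.6199, -0.0273, 0.1638]
tcp_rot: [-180.0, 0.0, 175.9]
wrist_force: [0.3, 0.2, -0.4]
opening: 0.019
```

```bash
python3 -W ignore - <<'E'
from h import *
o,im,d=snap('wrist','w13'); print(o['time'],o['ee_pos'],o['tcp_rot'],o['wrist_force'],o['opening'])
inhand(im,d,o['ee_pos'],o['tcp_rot'])
E
```

```text
23.0 [ 0.61988167 -0.0273097   0.16380696] [-1.79999584e+02  3.47186325e-02  1.75885535e+02] [ 0.32539289  0.1746398  -0.43590206] 0.019009100358946745
topz 0.0082 tail 0.0263 -> org x 0.0003 nose -0.0256 -> org x 0.0024 y mid 0.0003 nose y 0.0002
```

Emit:
drive_tool --plan '[[0,[0.0008,0.0003,-0.018],0],[0,[0,0,-0.012],0],[0,[0,0,-0.005],0],[0,[0,0,-0.004],0],[0,[0,0,-0.0015],0],[0,[0,0,0],0],[0,[0,0,0],0]]'

```text
time: 23.92
ee_pos: [0.6232, -0.0273, 0.1259]
tcp_rot: [180.0, 0.4, 175.9]
wrist_force: [2.4, 0.4, 18.0]
opening: 0.0187
```

Emit:
drive_tool --plan '[[0,[0,0,0.005],0],[0,[-0.0012,0,0],0],[0,[0,0,-0.003],0],[0,[0,0,-0.001],0],[0,[0,0,0],0],[0,[0,0,0],0]]'

```text
time: 24.68
ee_pos: [0.6214, -0.0275, 0.1259]
tcp_rot: [-180.0, 0.3, 175.9]
wrist_force: [2.8, -2.6, 16.0]
opening: 0.0189
```

```bash
python3 -W ignore - <<'E'
from h import *
o,im,d=snap('wrist','w14'); print(o['time'],o['ee_pos'],o['tcp_rot'],o['wrist_force'],o['opening'])
inhand(im,d,o['ee_pos'],o['tcp_rot'])
E
```

```text
24.675 [ 0.62136493 -0.02746159  0.12589923] [-179.98057773    0.26139064  175.86664138] [ 2.83877561 -2.62063509 16.02970246] 0.018868700798461133
topz 0.0062 tail 0.0266 -> org x 0.0006 nose -0.0109 -> org x 0.0171 y mid 0.0002 nose y 0.0002
```

L2 rides on T1 (75 mm), so no fit. Now T3.

Emit:
drive_tool --plan '[[0,[0,0,0.03],0],[0,[0,0,0.023],0],[0,[-0.0035,-0.045,0],-0.2],[0,[-0.0035,-0.045,0],0],[0,[-0.0035,-0.045,0],0],[0,[-0.0036,-0.044,0],0],[0,[0,0,-0.01],0],[0,[0,0,0],0],[0,[0,0,0],0]]' --grip_force 70

```text
time: 25.85
ee_pos: [0.606, -0.205, 0.1664]
tcp_rot: [180.0, -0.0, 175.7]
wrist_force: [-0.2, -0.4, 0.7]
opening: 0.0179
```

```bash
python3 -W ignore - <<'E'
from h import *
o,im,d=snap('wrist','w15'); print(o['time'],o['ee_pos'],o['tcp_rot'],o['wrist_force'],o['opening'])
inhand(im,d,o['ee_pos'],o['tcp_rot'])
E
```

```text
25.85 [ 0.60598059 -0.20498723  0.16640569] [ 1.79977087e+02 -4.41837501e-02  1.75747442e+02] [-0.23312327 -0.37820102  0.65630395] 0.01786826029551093
topz 0.0066 tail 0.0266 -> org x 0.0006 nose -0.0197 -> org x 0.0083 y mid 0.0003 nose y 0.0004
```

Emit:
drive_tool --plan '[[0,[0.0005,-0.0006,-0.02],0],[0,[0,0,-0.013],0],[0,[0,0,-0.006],0],[0,[0,0,-0.003],0],[0,[0,0,-0.002],0],[0,[0,0,0],0],[0,[0,0,0],0]]'

```text
time: 26.78
ee_pos: [0.609, -0.2064, 0.13]
tcp_rot: [-179.9, 0.6, 175.7]
wrist_force: [-5.0, 5.7, 33.7]
opening: 0.0177
```

Emit:
drive_tool --plan '[[0,[0,0,0.012],0],[0,[-0.001,0,0],0],[0,[0,0,-0.003],0],[0,[0,0,-0.003],0],[0,[0,0,0],0],[0,[0,0,0],0]]'

```text
time: 27.52
ee_pos: [0.606, -0.2067, 0.1305]
tcp_rot: [-180.0, 0.2, 175.7]
wrist_force: [-3.5, 2.5, 17.1]
opening: 0.0181
```

```bash
python3 -W ignore - <<'E'
from h import *
o,im,d=snap('wrist','w16'); print(o['time'],o['ee_pos'],o['tcp_rot'],o['wrist_force'],o['opening'])
inhand(im,d,o['ee_pos'],o['tcp_rot'])
E
```

```text
27.525 [ 0.606009   -0.20674591  0.13050944] [-1.79982993e+02  1.52822011e-01  1.75683551e+02] [-3.46317728  2.50131648 17.12218992] 0.018087119930507094
topz 0.0067 tail 0.0266 -> org x 0.0006 nose -0.0237 -> org x 0.0043 y mid 0.0002 nose y 0.0004
```

View pics/w16.png

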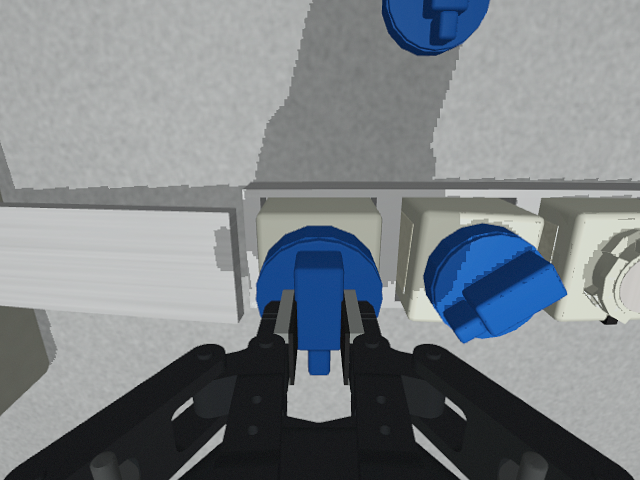

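At least one non-fit must be false, because L1 alone cannot close both T1 and T3. L2 on T3 sits at 79 mm, which is above the neck, so it looks misaligned. I will probe small lateral shifts with light pressure.

Emit:
drive_tool --plan '[[0,[0,0,0.004],0],[0,[0,0.001,0],0],[0,[0,0,-0.002],0],[0,[0,0,0],0],[0,[0,0,0],0]]'

```text
time: 28.2
ee_pos: [0.6055, -0.2057, 0.1309]
tcp_rot: [-180.0, 0.0, 175.7]
wrist_force: [-2.1, 0.4, 6.4]
opening: 0.0185
```

Emit:
drive_tool --plan '[[0,[-0.001,0,0],0],[0,[0,0,0],0],[0,[0,0,-0.001],0],[0,[0,0,0],0]]'

```text
time: 28.7
ee_pos: [0.6049, -0.2057, 0.1306]
tcp_rot: [-180.0, 0.1, 175.7]
wrist_force: [-1.4, 1.8, 9.7]
opening: 0.0179
```

Emit:
drive_tool --plan '[[0,[0.002,0,0],0],[0,[0,0,0],0],[0,[0,0,0],0]]'

```text
time: 29.08
ee_pos: [0.6068, -0.2058, 0.1308]
tcp_rot: [-180.0, 0.1, 175.7]
wrist_force: [-3.1, 0.2, 11.8]
opening: 0.0179
```

Emit:
drive_tool --plan '[[0,[0,0,0.04],0],[0,[0,0.02,0.04],0],[0,[-0.01,0.035,0],0],[0,[-0.01,0.035,0],0],[0,[-0.01,0,0],0],[0,[0,0,0],0],[0,[0,0,0],0]]'

```text
time: 29.95
ee_pos: [0.5767, -0.1166, 0.2094]
tcp_rot: [-180.0, -0.0, 175.6]
wrist_force: [0.1, -1.1, -0.6]
opening: 0.0183
```

```bash
python3 -W ignore - <<'E'
from h import *
o,im,d=snap('wrist','w17'); print(o['time'],o['ee_pos'],o['tcp_rot'],o['wrist_force'],o['opening'])
inhand(im,d,o['ee_pos'],o['tcp_rot'])
tubs('wrist',im,d,o['ee_pos'],o['tcp_rot'])
snap('top','t17');z=np.load('pics/t17.npz');tubs('top',z['im'],z['d'])
E
```

```text
29.95 [ 0.57665509 -0.11656839  0.20935719] [-1.79993825e+02 -1.09472730e-02  1.75623590e+02] [ 0.1192995  -1.09183041 -0.63038879] 0.018266509720184756
topz 0.0066 tail 0.0266 -> org x 0.0006 nose -0.0209 -> org x 0.0071 y mid 0.0002 nose y 0.0002
px [309. 386.] rect 609.9 -160.9 wh 160.0 71.7 a 85.9 neck [ 606.5 -206. ] r 26.7 z 0.064 0.0817 mark [ 566.7 -115.5  258.8] 55229
px [430. 269.] rect 620.2 -27.6 wh 69.7 71.4 a 86.2 neck [619.7 -26.9] r 26.5 z 0.064 0.0816 mark [653.2 -28.7  65.1] 21
px [131. 268.] rect 602.7 -270.6 wh 30.6 71.4 a 85.4 neck [0 0] r 0 z 0.0601 nan mark [nan nan nan] 0
px [401. 111.] rect 0.0 0.0 wh 0.0 0.0 a 0.0 neck [0 0] r 0 z nan nan mark [564.4 -90.  638.7] 252
px [317. 204.] rect 619.5 -26.5 wh 66.9 71.2 a 87.1 neck [618.8 -28. ] r 26.2 z 0.0643 0.0821 mark [593.3 -52.5 253.9] 22
```

View pics/w17.png

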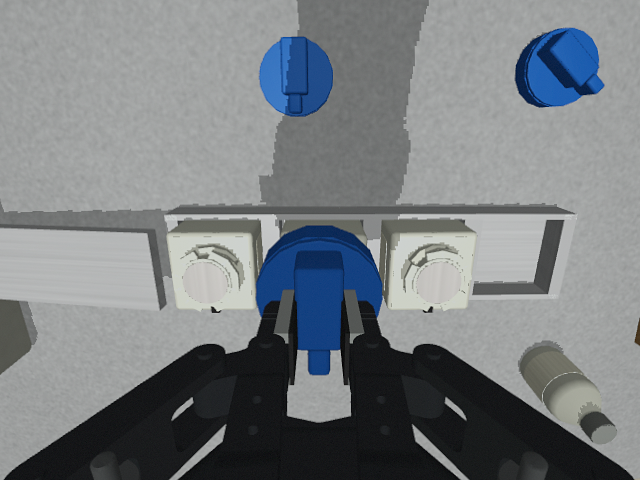

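Emit:
drive_tool --plan '[[0,[0.01,-0.03,0],0],[0,[0.01,-0.03,0],0],[0,[0.0108,-0.0296,-0.03],0],[0,[0,0,-0.03],0],[0,[0,0,-0.01],0],[0,[0,0,0],0],[0,[0,0,0],0]]'

```text
time: 30.92
ee_pos: [0.6079, -0.2053, 0.1413]
tcp_rot: [-180.0, 0.1, 175.7]
wrist_force: [0.3, -0.3, -0.3]
opening: 0.018
```

Emit:
drive_tool --plan '[[0,[0,0,-0.004],0],[0,[0,0,-0.003],0],[0,[0,0,-0.003],0],[0,[0,0,0],0],[0,[0,0,0],0]]'

```text
time: 31.55
ee_pos: [0.6076, -0.2053, 0.1304]
tcp_rot: [-180.0, 0.1, 175.7]
wrist_force: [-0.5, 0.6, 4.8]
opening: 0.0183
```

Emit:
drive_tool --plan '[[0,[0,-0.001,-0.0005],0],[0,[0,0,0],0],[0,[0,0,0],0]]'

```text
time: 31.92
ee_pos: [0.6077, -0.206, 0.1303]
tcp_rot: [180.0, 0.1, 175.7]
wrist_force: [-0.7, 2.6, 8.1]
opening: 0.0184
```

Emit:
drive_tool --plan '[[0,[-0.001,0,0],0],[0,[0,0,0],0],[0,[0,0,0],0]]'

```text
time: 32.3
ee_pos: [0.6072, -0.206, 0.1303]
tcp_rot: [180.0, 0.2, 175.7]
wrist_force: [2.3, 3.4, 7.4]
opening: 0.0179
```

Emit:
drive_tool --plan '[[0,[0,0,0],-3],[0,[0,0,0],0],[0,[0,0,0],6],[0,[0,0,0],0],[0,[0,0,0],-3],[0,[0,0,0],0]]'

```text
time: 33.05
ee_pos: [0.6073, -0.2062, 0.1301]
tcp_rot: [180.0, 0.2, 175.7]
wrist_force: [2.9, 0.9, 5.4]
opening: 0.0182
```

L2 is laterally held but stays at 79 mm on T3, so it is a true non-fit. Retry L2 on T1 gently.

Emit:
drive_tool --plan '[[0,[0,0,0.025],0],[0,[0,0,0.022],0.2],[0,[0.0035,0.045,0],0],[0,[0.0035,0.045,0],0],[0,[0.0035,0.045,0],0],[0,[0.0032,0.0441,0],0],[0,[0,0,-0.02],0],[0,[0,0,-0.015],0],[0,[0,0,0],0],[0,[0,0,0],0]]'

```text
time: 34.3
ee_pos: [0.6201, -0.0279, 0.1416]
tcp_rot: [-180.0, 0.0, 175.8]
wrist_force: [0.1, 0.6, 0.1]
opening: 0.018
```

Emit:
drive_tool --plan '[[0,[0.0008,0.0008,-0.005],0],[0,[0,0,-0.005],0],[0,[0,0,-0.004],0],[0,[0,0,-0.003],0],[0,[0,0,0],0],[0,[0,0,0],0]]'

```text
time: 35.05
ee_pos: [0.6222, -0.0268, 0.1264]
tcp_rot: [-180.0, 0.3, 175.9]
wrist_force: [1.3, -0.4, 10.0]
opening: 0.0181
```

Emit:
drive_tool --plan '[[0,[-0.001,0,0],0],[0,[0,0,0],0],[0,[0,0,0],0]]'

```text
time: 35.42
ee_pos: [0.6215, -0.0268, 0.1266]
tcp_rot: [-180.0, 0.3, 175.9]
wrist_force: [3.9, -0.9, 11.1]
opening: 0.0181
```

Emit:
drive_tool --plan '[[0,[-0.0005,0,0],-4],[0,[0,0,0],0],[0,[0,0,0],8],[0,[0,0,0],0],[0,[0,0,0],-4],[0,[0,0,0],0]]'

```text
time: 36.17
ee_pos: [0.6206, -0.0274, 0.1264]
tcp_rot: [-179.9, 0.3, 175.8]
wrist_force: [1.9, -4.4, 11.0]
opening: 0.018
```

Emit:
drive_tool --plan '[[0,[0,-0.001,0],0],[0,[0,0,0],0],[0,[0,0.002,0],0],[0,[0,0,0],0],[0,[0,-0.001,0],0]]'

```text
time: 36.8
ee_pos: [0.6205, -0.0274, 0.1264]
tcp_rot: [-179.9, 0.3, 175.8]
wrist_force: [2.0, -4.8, 10.2]
opening: 0.0184
```

L2 does not fit T1 either. I set it back near its old spot and try L1, since L1 and L4 must then serve T1 and T3.

Emit:
drive_tool --plan '[[0,[0,0,0.045],0],[0,[-0.03,0.0,0.0],0],[0,[-0.055,0.005,0],0],[0,[-0.055,0.005,0],0],[0,[-0.055,0.005,-0.03],0],[0,[0,0.004,-0.04],0],[0,[0,0,-0.035],0],[0,[0,0,-0.014],0],[0,[0,0,-0.002],0],[0,[0,0,0],0]]'

```text
time: 38.05
ee_pos: [0.4249, -0.0075, 0.0494]
tcp_rot: [180.0, 0.0, 175.9]
wrist_force: [-1.8, -0.5, 2.1]
opening: 0.018
```

Emit:
drive_tool --plan '[[0,[0,0,-0.003],0],[0.6,[0,0,0],0],[0.6,[0,0,0],0],[0.6,[0,0,0.05],0],[0.6,[0.01,0.02,0.05],9.8],[0.6,[0.01,0.03,0],9.8],[0.6,[0.01,0.03,0],9.8],[0.6,[0.0127,0.0183,0],9.8],[0.6,[0,0,0],9.7],[0.6,[0,0,0],0]]'

```text
time: 39.3
ee_pos: [0.4674, 0.091, 0.1451]
tcp_rot: [180.0, -0.0, -135.3]
wrist_force: [0.4, -0.5, 0.5]
opening: 0.0509
```

```bash
python3 -W ignore - <<'E'
from h import *
o,im,d=snap('wrist','w18'); print(o['time'],o['ee_pos'],o['tcp_rot'],o['wrist_force'],o['opening'])
lids('wrist',im,d,o['ee_pos'],o['tcp_rot']); inhand(im,d,o['ee_pos'],o['tcp_rot'])
E
```

```text
39.3 [0.4673814  0.09103462 0.14508498] [ 1.79982034e+02 -2.96265010e-02 -1.35263380e+02] [ 0.42570646 -0.5365225   0.49051939] 0.05090178958952411
px [85. 21.] area 4487 encl [ 0.4679 -0.1322] r 0.0412 tailorg [ 0.465  -0.1164] noseorg [ 0.4864 -0.1292] yaw 149.1 ends 0.007 0.012 zmax 0.0396 len 0.029
px [260.  87.] area 7183 encl [ 0.4206 -0.0074] r 0.0311 tailorg [ 0.4216 -0.0068] noseorg [ 0.4212 -0.0068] yaw -4.3 ends 0.02 0.011 zmax 0.0402 len 0.0536
px [319. 235.] area 5351 encl [0.4676 0.0956] r 0.0346 tailorg [0.4665 0.0917] noseorg [0.4664 0.0915] yaw 44.8 ends 0.02 0.01 zmax 0.0399 len 0.0538
px [546. 368.] area 12564 encl [0.4202 0.2776] r 0.1674 tailorg [0.4239 0.1358] noseorg [0.3873 0.3311] yaw 100.6 ends 0.006 0.009 zmax 0.0599 len 0.2527
few [376.43876178 403.62449529] [351 381  41  45 743]
px [462. 453.] area 2229 encl [0.4824 0.2539] r 0.1644 tailorg [0.4402 0.1216] noseorg [0.4392 0.1077] yaw 85.7 ends 0.001 0.006 zmax 0.1953 len 0.0401Traceback (most recent call last):
  File "<stdin>", line 3, in <module>
  File "h.py", line 72, in inhand
    tail=np.percentile(xs,99.5); nose=np.percentile(xs,.5)
    return _quantile_unchecked(
        a, q, axis, out, overwrite_input, method, keepdims, weights)
    return _ureduce(a,
                    func=_quantile_ureduce_func,
    ...<5 lines>...
                    overwrite_input=overwrite_input,
                    method=method)
    r = func(a, **kwargs)
    result = _quantile(arr,
                       quantiles=q,
    ...<2 lines>...
                       out=out,
                       weights=wgt)
    slices_having_nans = np.isnan(arr[-1, ...])
                                  ~~~^^^^^^^^^
IndexError: index -1 is out of bounds for axis 0 with size 0
```

View pics/w18.png

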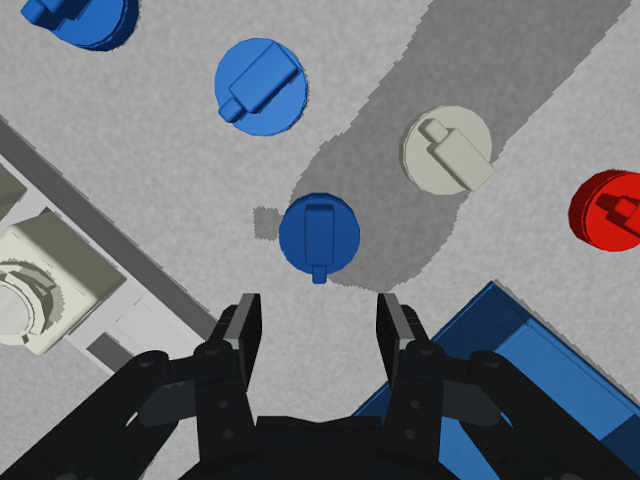

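Emit:
drive_tool --plan '[[0.6,[-0.0003,0.0005,-0.045],0],[0.6,[0,0,-0.04],0],[0.6,[0,0,-0.011],0],[0.6,[0,0,-0.002],0],[0.6,[0,0,0],0],[0,[0,0,0],0],[0,[0,0,0],0],[0,[0,0,0],0],[0,[0,0,0],0]]'

```text
time: 40.48
ee_pos: [0.4676, 0.0915, 0.0484]
tcp_rot: [-179.9, 0.1, -135.2]
wrist_force: [-0.7, 0.3, 5.9]
opening: 0.0181
```

```bash
python3 -W ignore - <<'E'
from h import *
o,im,d=snap('wrist','w19'); print(o['time'],o['ee_pos'],o['tcp_rot'],o['wrist_force'],o['opening'])
inhand(im,d,o['ee_pos'],o['tcp_rot'])
E
```

```text
40.475 [0.46761426 0.0914768  0.04840994] [-1.79943636e+02  8.49502924e-02 -1.35227051e+02] [-0.69342447  0.30585048  5.86120679] 0.018146561258135727
topz 0.0085 tail 0.0262 -> org x 0.0002 nose -0.0259 -> org x 0.0021 y mid 0.0006 nose y 0.0006
```

Emit:
drive_tool --plan '[[0,[0,0,0.05],0],[0,[0.02,-0.01,0.055],-9.8],[0,[0.04,-0.03,0.005],-9.8],[0,[0.04,-0.03,0],-9.8],[0,[0.04,-0.03,0],-9.8],[0,[0.0136,-0.0186,0],-9.5],[0,[0,0,0],0],[0,[0,0,-0.014],0],[0,[0,0,0],0],[0,[0,0,0],0]]'

```text
time: 41.78
ee_pos: [0.6202, -0.0266, 0.1435]
tcp_rot: [180.0, -0.0, 176.2]
wrist_force: [-0.6, 0.3, 0.1]
opening: 0.0182
```

```bash
python3 -W ignore - <<'E'
from h import *
o,im,d=snap('wrist','w20'); print(o['time'],o['ee_pos'],o['tcp_rot'],o['wrist_force'],o['opening'])
inhand(im,d,o['ee_pos'],o['tcp_rot'])
E
```

```text
41.775 [ 0.62017114 -0.02661985  0.14348789] [ 1.79997016e+02 -3.45542250e-03  1.76168569e+02] [-0.64428421  0.25715323  0.13810776] 0.018163538797655508
topz 0.0086 tail 0.0265 -> org x 0.0005 nose -0.0258 -> org x 0.0022 y mid 0.0002 nose y 0.0002
```

Emit:
drive_tool --plan '[[0,[0.0005,-0.0004,-0.008],0],[0,[0,0,-0.005],0],[0,[0,0,-0.003],0],[0,[0,0,-0.002],0],[0,[0,0,-0.002],0],[0,[0,0,0],0],[0,[0,0,0],0]]'

```text
time: 42.7
ee_pos: [0.6212, -0.0277, 0.1235]
tcp_rot: [180.0, 0.0, 176.1]
wrist_force: [-0.1, 0.2, 0.1]
opening: 0.018
```

It is below the ride height with zero force, so L1 fits T1. Screw it on.

Emit:
drive_tool --plan '[[0,[0,0,-0.0025],0],[0,[0,0,-0.001],0],[0,[0,0,-0.0012],-10],[0,[-0.0001,-0.0001,-0.0012],-10],[0,[0,-0.0001,-0.0012],-10],[0,[-0.0001,-0.0001,-0.0012],-10],[0,[0,-0.0001,-0.0012],-10],[0,[0,0,0],-3],[0,[0,0,0],-2],[0,[0,0,0],0]]'

```text
time: 43.95
ee_pos: [0.6214, -0.0279, 0.1154]
tcp_rot: [179.9, 0.1, 121.1]
wrist_force: [-1.4, 1.1, 8.6]
opening: 0.0184
```

```bash
python3 -W ignore - <<'E'
from h import *
o=monitor.get_obs(); print(o['time'],o['ee_pos'],o['tcp_rot'],o['wrist_force'],o['torque'],o['opening'])
E
```

```text
43.95 [ 0.62141936 -0.02794064  0.11543933] [1.79882463e+02 6.46470995e-02 1.21064962e+02] [-1.44415906  1.1121961   8.59649403] [0.15911203 0.46694433 0.06550307] 0.018445948348298657
```

Emit:
drive_tool --plan '[[0,[0,0,0],-3],[0,[0,0,0],0],[0,[0,0,0],0]]'

```text
time: 44.32
ee_pos: [0.6217, -0.0278, 0.1155]
tcp_rot: [179.8, 0.1, 118.1]
wrist_force: [-0.3, 1.3, 8.8]
opening: 0.018
```

```bash
python3 -W ignore - <<'E'
from h import *
o=monitor.get_obs(); print(o['time'],o['ee_pos'],o['tcp_rot'],o['wrist_force'],o['torque'],o['opening'])
E
```

```text
44.325 [ 0.62165797 -0.02783022  0.11547151] [1.79848234e+02 6.26788225e-02 1.18110482e+02] [-0.29175108  1.30667297  8.78248521] [0.21293431 0.22489057 0.25732981] 0.018020416290508816
```

Emit:
drive_tool --plan '[[0.6,[0,0,0.001],0],[0.6,[0,0,0],0],[0.6,[0,0,0.05],0],[0.6,[-0.03,-0.0175,0.02],9.7],[0.6,[-0.04,-0.02,0],9.7],[0.6,[-0.04,-0.02,0],9.7],[0.6,[-0.04,-0.02,0],9.7],[0.6,[-0.0125,-0.02,-0.03],9.7],[0.6,[0,0,0],9.5],[0.6,[0,0,0],0]]'

```text
time: 45.58
ee_pos: [0.4581, -0.1258, 0.1547]
tcp_rot: [180.0, -0.0, 176.0]
wrist_force: [-0.2, -0.8, 0.5]
opening: 0.0511
```

```bash
python3 -W ignore - <<'E'
from h import *
o,im,d=snap('wrist','w21'); print(o['time'],o['ee_pos'],o['tcp_rot'],o['wrist_force'],o['opening'])
lids('wrist',im,d,o['ee_pos'],o['tcp_rot'])
E
```

```text
45.575 [ 0.45810769 -0.12575599  0.15468662] [ 1.79996279e+02 -1.74484059e-02  1.75975754e+02] [-0.19105349 -0.79433317  0.53605032] 0.05112178484506521
px [474. 173.] area 5900 encl [ 0.4205 -0.0018] r 0.0362 tailorg [ 0.4213 -0.0085] noseorg [ 0.4205 -0.0085] yaw -3.9 ends 0.02 0.01 zmax 0.04 len 0.0532
px [318. 233.] area 4978 encl [ 0.463  -0.1254] r 0.0343 tailorg [ 0.4592 -0.1263] noseorg [ 0.4587 -0.1262] yaw -4.3 ends 0.019 0.01 zmax 0.04 len 0.0535
few [461.93784029 453.27450091] [ 438  417   63   63 2204]
```

View pics/w21.png

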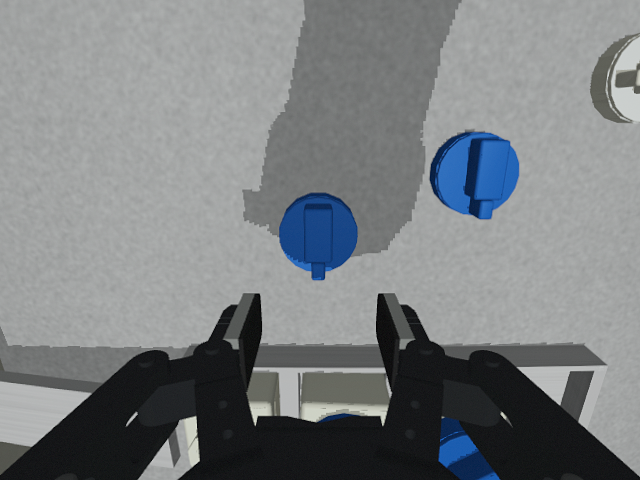

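Emit:
drive_tool --plan '[[0.6,[0.0012,-0.0004,-0.05],-0.3],[0.6,[0,0,-0.045],0],[0.6,[0,0,-0.011],0],[0.6,[0,0,-0.002],0],[0.6,[0,0,0],0],[0,[0,0,0],0],[0,[0,0,0],0],[0,[0,0,0],0],[0,[0,0,0],0]]'

```text
time: 46.75
ee_pos: [0.4603, -0.1261, 0.048]
tcp_rot: [-180.0, 0.1, 175.8]
wrist_force: [-0.7, 0.3, 5.6]
opening: 0.0184
```

```bash
python3 -W ignore - <<'E'
from h import *
o,im,d=snap('wrist','w22'); print(o['time'],o['ee_pos'],o['tcp_rot'],o['wrist_force'],o['opening'])
inhand(im,d,o['ee_pos'],o['tcp_rot'])
E
```

```text
46.75 [ 0.46028725 -0.12614531  0.04801547] [-1.79980045e+02  1.11539996e-01  1.75768756e+02] [-0.6759495   0.33377947  5.55454219] 0.018385035768990456
topz 0.0081 tail 0.0265 -> org x 0.0005 nose -0.0258 -> org x 0.0022 y mid 0.0002 nose y 0.0002
```

Emit:
drive_tool --plan '[[0,[0,0,0.05],0],[0,[0.02,-0.01,0.055],0],[0,[0.04,-0.02,0.005],0],[0,[0.04,-0.025,0],0],[0,[0.04,-0.0249,0],0],[0,[0.0068,0,0],0],[0,[0,0,0],0],[0,[0,0,-0.014],0],[0,[0,0,0],0],[0,[0,0,0],0]]'

```text
time: 48.05
ee_pos: [0.606, -0.2056, 0.1431]
tcp_rot: [-180.0, 0.0, 175.8]
wrist_force: [-0.5, -0.3, -0.8]
opening: 0.0181
```

```bash
python3 -W ignore - <<'E'
from h import *
o,im,d=snap('wrist','w23'); print(o['time'],o['ee_pos'],o['tcp_rot'],o['wrist_force'],o['opening'])
inhand(im,d,o['ee_pos'],o['tcp_rot'])
E
```

```text
48.05 [ 0.60595219 -0.20557221  0.14314603] [-1.79998003e+02  8.86471189e-03  1.75787640e+02] [-0.47931458 -0.27904285 -0.77822938] 0.01814587092303963
topz 0.0082 tail 0.0265 -> org x 0.0005 nose -0.0259 -> org x 0.0021 y mid 0.0002 nose y 0.0002
```

Emit:
drive_tool --plan '[[0,[0.0008,-0.0004,-0.008],0],[0,[0,0,-0.005],0],[0,[0,0,-0.003],0],[0,[0,0,-0.002],0],[0,[0,0,-0.002],0],[0,[0,0,0],0],[0,[0,0,0],0]]'

```text
time: 48.98
ee_pos: [0.608, -0.2064, 0.1282]
tcp_rot: [-179.9, 0.3, 175.8]
wrist_force: [-8.2, 4.7, 31.8]
opening: 0.018
```

Emit:
drive_tool --plan '[[0,[0,0,0.008],0],[0,[-0.0007,0.0004,0],0],[0,[0,0,-0.003],0],[0,[0,0,-0.002],0],[0,[0,0,0],0],[0,[0,0,0],0]]'

```text
time: 49.72
ee_pos: [0.6071, -0.2059, 0.1285]
tcp_rot: [-180.0, 0.2, 175.8]
wrist_force: [-4.0, 2.1, 21.3]
opening: 0.0183
```

```bash
python3 -W ignore - <<'E'
from h import *
o,im,d=snap('wrist','w24'); print(o['time'],o['ee_pos'],o['tcp_rot'],o['wrist_force'],o['opening'],o['torque'])
inhand(im,d,o['ee_pos'],o['tcp_rot'])
E
```

```text
49.725 [ 0.60707471 -0.20594637  0.12854429] [-179.9594873     0.19253402  175.78199755] [-4.04319168  2.13960822 21.27957714] 0.018258704489260456 [ 0.52317185  1.26792973 -0.03589308]
topz 0.008 tail 0.0264 -> org x 0.0004 nose -0.0258 -> org x 0.0022 y mid 0.0001 nose y 0.0002
```

L4 on T3 stays at 75.5 mm, properly centred, so it does not fit. When L2 was tried on T3 it had already been pressed hard on T1 and was probably tilted in the grip: the nose end of the bar went missing from the height band. I put L4 back and retry L2 on T3 with a fresh grasp.

Emit:
drive_tool --plan '[[0,[0,0,0.04],0],[0,[-0.02,0.01,0.0],0],[0,[-0.045,0.025,0],0],[0,[-0.045,0.025,0],0],[0,[-0.037,0.02,-0.03],0],[0,[0,0,-0.04],0],[0,[0,0,-0.03],0],[0,[0,0,-0.014],0],[0,[0,0,0],0],[0,[0,0,0],0]]'

```text
time: 51.02
ee_pos: [0.4602, -0.1261, 0.0529]
tcp_rot: [-180.0, 0.1, 175.8]
wrist_force: [0.2, -0.1, 0.3]
opening: 0.0178
```

Emit:
drive_tool --plan '[[0,[0,0,-0.004],0],[0,[0,0,-0.001],0],[0.6,[0,0,0],0],[0.6,[0,0,0],0],[0.6,[0,0,0.05],0],[0.6,[-0.01,0.03,0.05],0],[0.6,[-0.01,0.03,0],0],[0.6,[-0.01,0.03,0],0],[0.6,[-0.0086,0.0286,0],0],[0.6,[0,0,0],0]]'

```text
time: 52.28
ee_pos: [0.4205, -0.006, 0.147]
tcp_rot: [180.0, 0.0, 175.9]
wrist_force: [1.1, -0.4, 0.6]
opening: 0.051
```

```bash
python3 -W ignore - <<'E'
from h import *
o,im,d=snap('wrist','w25'); print(o['time'],o['ee_pos'],o['tcp_rot'],o['wrist_force'],o['opening'])
lids('wrist',im,d,o['ee_pos'],o['tcp_rot'])
E
```

```text
52.275 [ 0.42051826 -0.00602135  0.14700336] [1.79989885e+02 1.43124932e-02 1.75915126e+02] [ 1.12575163 -0.44366991  0.55357104] 0.05096783900015185
px [621. 315.] area 9233 encl [0.5052 0.2434] r 0.1105 tailorg [0.5891 0.2444] noseorg [0.5527 0.2402] yaw -173.5 ends 0.001 0.003 zmax 0.0482 len 0.0906
px [317. 235.] area 5261 encl [ 0.4251 -0.0082] r 0.0347 tailorg [ 0.421  -0.0072] noseorg [ 0.4209 -0.0072] yaw -3.9 ends 0.02 0.009 zmax 0.0399 len 0.0538
px [173. 291.] area 5042 encl [ 0.472  -0.1316] r 0.0448 tailorg [ 0.4592 -0.1245] noseorg [ 0.4587 -0.1244] yaw -4.1 ends 0.02 0.01 zmax 0.0399 len 0.0535
few [176.87567568 473.36756757] [164 466  29  14 185]
```

Emit:
drive_tool --plan '[[0.6,[0.0009,-0.0008,-0.045],0],[0.6,[0,0,-0.043],0],[0.6,[0,0,-0.01],0],[0.6,[0,0,-0.002],0],[0.6,[0,0,0],0],[0,[0,0,0],0],[0,[0,0,0],0],[0,[0,0,0],0],[0,[0,0,0],0]]'

```text
time: 53.45
ee_pos: [0.4224, -0.008, 0.0479]
tcp_rot: [180.0, 0.1, 175.8]
wrist_force: [-0.2, -0.1, 6.1]
opening: 0.0179
```

```bash
python3 -W ignore - <<'E'
from h import *
o,im,d=snap('wrist','w26'); print(o['time'],o['ee_pos'],o['tcp_rot'],o['wrist_force'],o['opening'])
inhand(im,d,o['ee_pos'],o['tcp_rot'])
E
```

```text
53.45 [ 0.42243291 -0.00803534  0.04794891] [1.79997711e+02 1.02798951e-01 1.75784474e+02] [-0.22789205 -0.07458855  6.08008847] 0.017860047158648685
topz 0.008 tail 0.027 -> org x 0.001 nose -0.0251 -> org x 0.0029 y mid 0.0002 nose y 0.0002
```

Emit:
drive_tool --plan '[[0,[0,0,0.05],0],[0,[0.02,-0.02,0.055],0],[0,[0.04,-0.045,0.015],0],[0,[0.045,-0.045,0.01],0],[0,[0.045,-0.045,0],0],[0,[0.0352,-0.043,0],0],[0,[0,0,-0.015],0],[0,[0,0,-0.02],0],[0,[0,0,0],0],[0,[0,0,0],0]]'

```text
time: 54.75
ee_pos: [0.6047, -0.2034, 0.1426]
tcp_rot: [-180.0, 0.0, 175.8]
wrist_force: [-0.5, -0.4, -0.1]
opening: 0.018
```

```bash
python3 -W ignore - <<'E'
from h import *
o,im,d=snap('wrist','w27'); print(o['time'],o['ee_pos'],o['tcp_rot'],o['wrist_force'],o['opening'])
inhand(im,d,o['ee_pos'],o['tcp_rot'])
E
```

```text
54.75 [ 0.60468759 -0.20340237  0.14260859] [-1.79989392e+02  4.52889062e-02  1.75808920e+02] [-0.46260652 -0.35742237 -0.07389735] 0.017994054122276806
topz 0.0081 tail 0.0269 -> org x 0.0009 nose -0.0252 -> org x 0.0028 y mid 0.0002 nose y 0.0002
```

Not yet over the target: it needs +2.5 mm in x and -2.6 mm in y.

Emit:
drive_tool --plan '[[0,[0.0025,-0.0026,0],0],[0,[0,0,0],0],[0,[0,0,-0.004],0],[0,[0,0,0],0]]'

```text
time: 55.3
ee_pos: [0.6071, -0.2064, 0.137]
tcp_rot: [180.0, -0.0, 175.8]
wrist_force: [-0.3, -0.2, -0.7]
opening: 0.0181
```

Emit:
drive_tool --plan '[[0,[0,0,-0.004],0],[0,[0,0,-0.005],0],[0,[0,0,-0.003],0],[0,[0,0,-0.002],0],[0,[0,0,0],0],[0,[0,0,0],0]]'

```text
time: 56.05
ee_pos: [0.6074, -0.2065, 0.1237]
tcp_rot: [-180.0, 0.0, 175.8]
wrist_force: [-0.6, 0.6, -0.3]
opening: 0.0183
```

L2 fits T3, so the earlier failure was the tilted lid. Screw it on.

Emit:
drive_tool --plan '[[0,[0,0,-0.003],0],[0,[0,0,-0.001],0],[0,[0,-0.0001,-0.0012],-10],[0,[-0.0001,-0.0001,-0.0012],-10],[0,[-0.0001,-0.0002,-0.0012],-10],[0,[-0.0001,-0.0002,-0.0012],-10],[0,[-0.0001,-0.0002,-0.0012],-10],[0,[0,0,0],-3],[0,[0,0,0],-3],[0,[0,0,0],0]]'

```text
time: 57.3
ee_pos: [0.6076, -0.2077, 0.115]
tcp_rot: [179.9, 0.1, 119.7]
wrist_force: [1.4, -0.9, 7.1]
opening: 0.0181
```

```bash
python3 -W ignore - <<'E'
from h import *
o=monitor.get_obs(); print(o['time'],o['ee_pos'],o['tcp_rot'],o['wrist_force'],o['torque'],o['opening'])
E
```

```text
57.3 [ 0.60757426 -0.20774907  0.11499913] [1.79921004e+02 1.34904053e-01 1.19746454e+02] [ 1.35142157 -0.85585597  7.14288426] [-0.25519824  0.20279095  0.19748274] 0.018116752563126066
```

```bash
python3 -W ignore - <<'E'
from h import *
o,im,d=snap('top','t28')
for nm,f in (('top','t28'),('side','side0')):
    z=np.load(f'pics/{f}.npz'); W=world(nm,z['d'])
    m=(blue(z['im'])>0)&(W[...,2]>.052)&(W[...,2]<.068)&(W[...,1]>.2)&(W[...,1]<.5)
    P=W[m]; print(nm,cv2.minAreaRect((P[:,:2]*1000).astype(np.float32)),len(P))
lids('top',im,d)
E
```

```text
top ((493.8204345703125, 344.2651672363281), (220.52365112304688, 222.38525390625), 6.255118370056152) 836
side ((496.10638427734375, 342.47650146484375), (224.2310791015625, 228.92315673828125), 6.229880332946777) 567
px [317. 202.] area 560 encl [ 0.6211 -0.0254] r 0.0328 tailorg [ 0.6201 -0.0288] noseorg [ 0.619  -0.0269] yaw -60.0 ends 0.019 0.008 zmax 0.1085 len 0.0518
px [358. 206.] area 571 encl [ 0.6149 -0.1206] r 0.0336 tailorg [ 0.6129 -0.1178] noseorg [ 0.6112 -0.1152] yaw -57.4 ends 0.02 0.009 zmax 0.1089 len 0.0509
px [152. 260.] area 8619 encl [0.4941 0.3442] r 0.1539 tailorg [0.4083 0.2497] noseorg [0.5738 0.4414] yaw 49.2 ends 0.014 0.019 zmax 0.0613 len 0.3074
px [352. 277.] area 190 encl [ 0.4631 -0.1148] r 0.0287 tailorg [ 0.461  -0.1161] noseorg [ 0.4871 -0.1259] yaw 159.6 ends 0.001 0.002 zmax 0.0377 len 0.0261
```

View pics/t28.png

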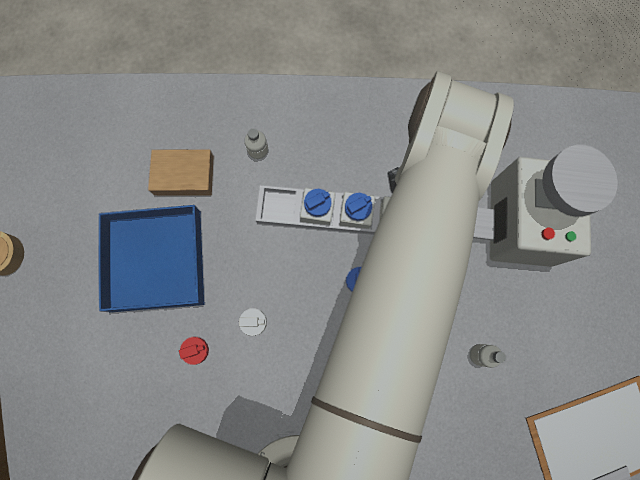

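All three lids are home. The top view shows lids on both visible tubs, and the tote is undisturbed at (152,260). The tote centre is (0.494, 0.344) with yaw 6°. Now carry T3.

Emit:
drive_tool --plan '[[0,[0,0,0.004],0],[0,[0,0,0.01],0],[0,[0,0,0.025],0],[0,[0,0,0.035],0],[0,[0,0,0.03],0],[0,[0,0,0.015],0],[0,[0,0,0],0]]' --grip_force 80

```text
time: 58.22
ee_pos: [0.6073, -0.2074, 0.2332]
tcp_rot: [180.0, 0.0, 119.8]
wrist_force: [0.8, 0.8, -2.9]
opening: 0.0181
```

```bash
python3 -W ignore - <<'E'
from h import *
o,im,d=snap('side','s29'); print(o['time'],o['ee_pos'],o['tcp_rot'],o['wrist_force'],o['opening'])
E
```

```text
58.225 [ 0.60726705 -0.20739597  0.23319893] [1.79952011e+02 4.72668316e-02 1.19774117e+02] [ 0.78814177  0.76977806 -2.85020787] 0.018067534231605484
```

View pics/s29.png

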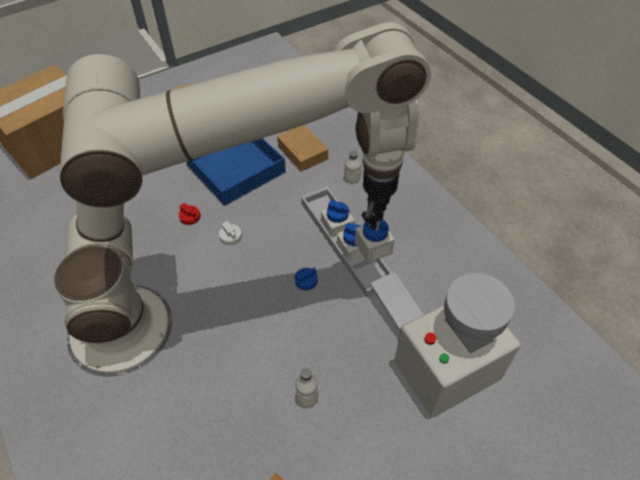

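Emit:
drive_tool --plan '[[0,[-0.006,0.015,0],0],[0,[-0.01,0.03,0],0],[0,[-0.012,0.042,0],0],[0,[-0.012,0.046,0],0],[0,[-0.012,0.046,0],0],[0,[-0.012,0.046,0],0],[0,[-0.012,0.046,0],0],[0,[-0.012,0.046,0],0],[0,[-0.012,0.046,0],0],[0,[-0.012,0.046,0],0]]'

```text
time: 59.52
ee_pos: [0.4931, 0.2034, 0.2315]
tcp_rot: [-179.9, -0.0, 119.8]
wrist_force: [0.2, 0.5, -2.1]
opening: 0.018
```

Emit:
drive_tool --plan '[[0,[-0.012,0.046,0],0],[0,[-0.012,0.042,0],0],[0,[-0.012,0.042,0],0],[0,[-0.012,0.035,0],0],[0,[-0.01,0.017,0],0],[0,[-0.008,0.005,0],0],[0,[0,0,0],0],[0,[0,0,0],0]]'

```text
time: 60.52
ee_pos: [0.4293, 0.3878, 0.2328]
tcp_rot: [180.0, 0.0, 119.7]
wrist_force: [0.2, -0.3, -1.8]
opening: 0.0177
```

```bash
python3 -W ignore - <<'E'
from h import *
o,im,d=snap('top','t30'); print(o['time'],o['ee_pos'],o['tcp_rot'],o['wrist_force'],o['opening'])
snap('side','s30')
E
```

```text
60.525 [0.42931106 0.38780977 0.23277712] [1.79981285e+02 1.06560309e-02 1.19718824e+02] [ 0.19165829 -0.32267219 -1.82725808] 0.01767905555100706
```

View pics/s30.png

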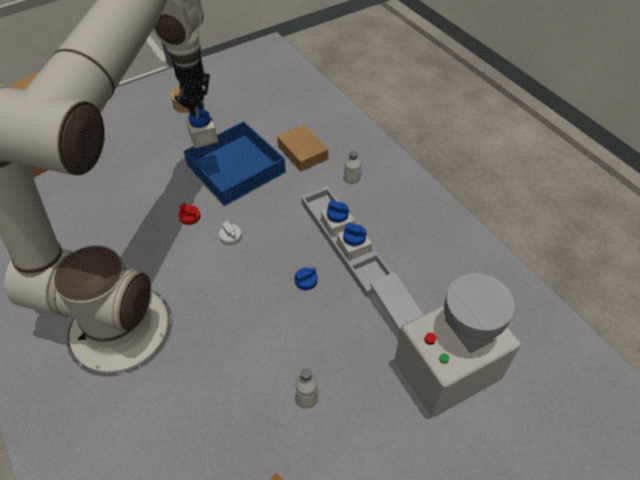

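Emit:
drive_tool --plan '[[0,[0.005,0.0,0],0],[0,[0.005,0,0],0],[0,[0,0,0],0],[0,[0,0,-0.03],0],[0,[0,0,-0.035],0],[0,[0,0,-0.025],0],[0,[0,0,-0.012],0],[0,[0,0,-0.006],0],[0,[0,0,0],0]]'

```text
time: 61.75
ee_pos: [0.4391, 0.3888, 0.1251]
tcp_rot: [180.0, -0.0, 119.8]
wrist_force: [0.1, 0.2, -2.9]
opening: 0.0181
```

Emit:
drive_tool --plan '[[0,[0,0,-0.003],0],[0,[0,0,-0.003],0],[0,[0,0,-0.003],0],[0,[0,0,0],0]]'

```text
time: 62.25
ee_pos: [0.4388, 0.3887, 0.1156]
tcp_rot: [-180.0, -0.0, 119.8]
wrist_force: [-0.6, -0.0, -1.6]
opening: 0.018
```

Emit:
drive_tool --plan '[[0,[0,0,-0.001],0],[0,[0,0,-0.0005],0],[0,[0,0,0],0]]'

```text
time: 62.62
ee_pos: [0.4387, 0.3889, 0.1153]
tcp_rot: [180.0, -0.0, 119.8]
wrist_force: [-5.6, -1.1, 8.0]
opening: 0.0175
```

Emit:
drive_tool --plan '[[0.5,[0,0,0.001],0],[0.5,[0,0,0],0],[0.5,[0,0,0.04],0],[0.5,[0.005,-0.02,0.045],0],[0.5,[0.015,-0.05,0.01],0],[0.5,[0.015,-0.055,0],0],[0.5,[0.018,-0.055,0],0],[0.5,[0.018,-0.055,0],0],[0.5,[0.018,-0.055,0],0],[0.5,[0.018,-0.055,0],0]]'

```text
time: 63.88
ee_pos: [0.5464, 0.0417, 0.2101]
tcp_rot: [180.0, 0.0, 119.8]
wrist_force: [0.3, 1.0, -0.9]
opening: 0.0429
```

Emit:
drive_tool --plan '[[0.5,[0.018,-0.055,0],0],[0.5,[0.018,-0.055,0],0],[0.5,[0.016,-0.03,0],0],[0.5,[0.01,-0.02,0],0],[0.5,[0,0,0],0],[0.5,[0,0,0],0]]'

```text
time: 64.62
ee_pos: [0.6078, -0.1159, 0.2099]
tcp_rot: [-180.0, -0.0, 119.8]
wrist_force: [0.5, 0.2, -0.5]
opening: 0.0428
```

```bash
python3 -W ignore - <<'E'
from h import *
o,im,d=snap('wrist','w31'); print(o['time'],o['ee_pos'],o['tcp_rot'],o['wrist_force'],o['opening'])
lids('wrist',im,d,o['ee_pos'],o['tcp_rot'])
snap('side','s31')
E
```

```text
64.625 [ 0.60779658 -0.11594415  0.2099321 ] [-1.79989576e+02 -1.60772057e-02  1.19778624e+02] [ 0.48670156  0.18051417 -0.49557998] 0.0428197159499629
px [401. 137.] area 6579 encl [ 0.6209 -0.0246] r 0.0331 tailorg [ 0.6204 -0.0277] noseorg [ 0.6201 -0.0273] yaw -59.4 ends 0.02 0.01 zmax 0.107 len 0.0535
px [165. 140.] area 4413 encl [ 0.4576 -0.1249] r 0.0331 tailorg [ 0.4602 -0.125 ] noseorg [ 0.4602 -0.125 ] yaw -4.5 ends 0.02 0.01 zmax 0.0404 len 0.054
px [326. 241.] area 5351 encl [ 0.6245 -0.1336] r 0.0501 tailorg [ 0.614  -0.1168] noseorg [ 0.614  -0.1167] yaw -58.9 ends 0.02 0.01 zmax 0.1068 len 0.0539
```

View pics/w31.png

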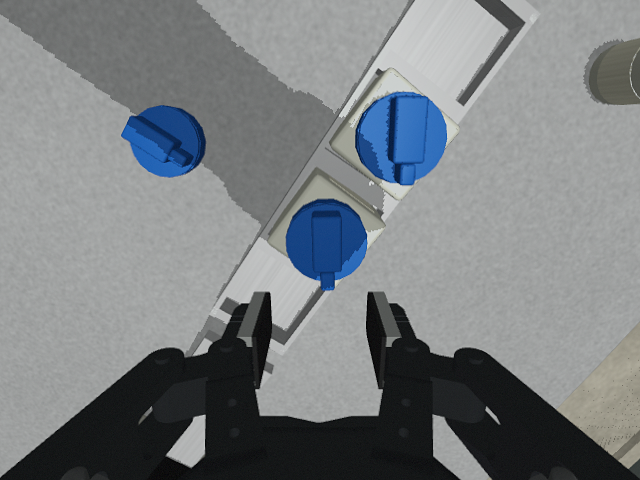

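View pics/s31.png

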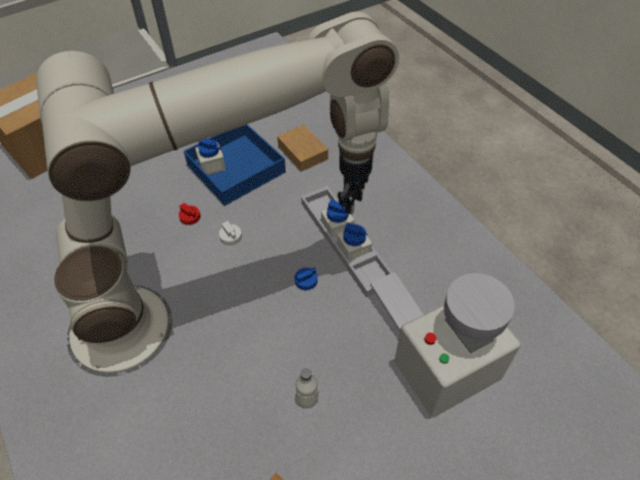

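Emit:
drive_tool --plan '[[0.5,[0.0062,-0.001,-0.02],1.2],[0.5,[0,0,-0.035],0],[0.5,[0,0,-0.03],0],[0.5,[0,0,-0.01],0],[0.5,[0,0,0],0],[0,[0,0,0],0],[0,[0,0,0],0],[0,[0,0,0],0],[0,[0,0,0],0]]'

```text
time: 65.85
ee_pos: [0.6149, -0.1174, 0.1168]
tcp_rot: [179.9, 0.1, 121.0]
wrist_force: [0.2, 1.1, 6.6]
opening: 0.0179
```

Emit:
drive_tool --plan '[[0,[0,0,0.004],0],[0,[0,0,0.012],0],[0,[0,0,0.03],0],[0,[0,0,0.04],0],[0,[0,0,0.03],0],[0,[0,0,0.006],0],[0,[0,0,0],0]]'

```text
time: 66.72
ee_pos: [0.6142, -0.1173, 0.2365]
tcp_rot: [-180.0, -0.0, 121.0]
wrist_force: [0.1, -0.9, -2.7]
opening: 0.0175
```

Emit:
drive_tool --plan '[[0,[-0.003,0.015,0],0],[0,[-0.006,0.035,0],0],[0,[-0.007,0.046,0],0],[0,[-0.007,0.046,0],0],[0,[-0.007,0.046,0],0],[0,[-0.007,0.046,0],0],[0,[-0.007,0.046,0],0],[0,[-0.007,0.046,0],0],[0,[-0.007,0.046,0],0],[0,[-0.005,0.03,0],0]]'

```text
time: 67.97
ee_pos: [0.5495, 0.2872, 0.2356]
tcp_rot: [-179.9, -0.0, 121.1]
wrist_force: [1.0, -0.4, -2.7]
opening: 0.0177
```

Emit:
drive_tool --plan '[[0,[-0.002,0.015,0],0],[0,[0,0,0],0],[0,[0,0,0],0],[0,[0,0,0],0]]'

```text
time: 68.47
ee_pos: [0.5495, 0.2986, 0.2372]
tcp_rot: [180.0, 0.0, 120.9]
wrist_force: [-0.4, -0.2, -2.2]
opening: 0.0176
```

Emit:
drive_tool --plan '[[0,[0,0,-0.03],0],[0,[0,0,-0.04],0],[0,[0,0,-0.025],0],[0,[0,0,-0.01],0],[0,[0,0,-0.005],0],[0,[0,0,0],0],[0,[0,0,-0.003],0],[0,[0,0,-0.003],0],[0,[0,0,-0.002],0],[0,[0,0,0],0]]'

```text
time: 69.72
ee_pos: [0.5491, 0.2997, 0.1189]
tcp_rot: [-180.0, -0.0, 121.0]
wrist_force: [-0.1, 0.4, -1.8]
opening: 0.0178
```

Emit:
drive_tool --plan '[[0,[0,0,-0.002],0],[0,[0,0,-0.001],0],[0,[0,0,0],0]]'

```text
time: 70.1
ee_pos: [0.5493, 0.2998, 0.1168]
tcp_rot: [179.9, 0.0, 121.0]
wrist_force: [-2.1, -0.8, 5.3]
opening: 0.0175
```

Emit:
drive_tool --plan '[[0.5,[0,0,0.001],0],[0.5,[0,0,0],0],[0.5,[0,0,0.04],0],[0.5,[0.004,-0.02,0.04],0],[0.5,[0.01,-0.05,0],0],[0.5,[0.012,-0.055,0],0],[0.5,[0.012,-0.055,0],0],[0.5,[0.012,-0.055,0],0],[0.5,[0.012,-0.055,0],0],[0.5,[0.0093,-0.0375,0],0]]'

```text
time: 71.35
ee_pos: [0.6206, -0.0303, 0.197]
tcp_rot: [-180.0, 0.0, 120.9]
wrist_force: [-0.2, -0.7, 1.2]
opening: 0.043
```

Emit:
drive_tool --plan '[[0.5,[0,0,0],0],[0.5,[0,0,0],0],[0.5,[0,0,0],0]]'

```text
time: 71.72
ee_pos: [0.6203, -0.0267, 0.1971]
tcp_rot: [180.0, -0.0, 121.1]
wrist_force: [-0.0, -0.1, -0.9]
opening: 0.0428
```

```bash
python3 -W ignore - <<'E'
from h import *
o,im,d=snap('wrist','w32'); print(o['time'],o['ee_pos'],o['tcp_rot'],o['wrist_force'],o['opening'])
lids('wrist',im,d,o['ee_pos'],o['tcp_rot'])
E
```

```text
71.725 [ 0.62031758 -0.02667277  0.19711274] [ 1.79997395e+02 -7.68969504e-03  1.21058468e+02] [-0.04926471 -0.12454343 -0.87458873] 0.04276722304968946
px [109. 218.] area 4232 encl [ 0.4588 -0.1318] r 0.0368 tailorg [ 0.4599 -0.1242] noseorg [ 0.4597 -0.1242] yaw -4.6 ends 0.02 0.01 zmax 0.0403 len 0.0539
px [320. 243.] area 5946 encl [ 0.636  -0.0394] r 0.0499 tailorg [ 0.6209 -0.0271] noseorg [ 0.6208 -0.027 ] yaw -59.6 ends 0.02 0.009 zmax 0.1067 len 0.0539
```

Emit:
drive_tool --plan '[[0.5,[0.0005,-0.0006,-0.03],-0.6],[0.5,[0,0,-0.035],0],[0.5,[0,0,-0.012],0],[0.5,[0,0,-0.004],0],[0.5,[0,0,0],0],[0,[0,0,0],0],[0,[0,0,0],0],[0,[0,0,0],0],[0,[0,0,0],0]]'

```text
time: 72.9
ee_pos: [0.6216, -0.0284, 0.1176]
tcp_rot: [179.9, 0.1, 120.4]
wrist_force: [0.3, -0.4, 6.0]
opening: 0.0177
```

Emit:
drive_tool --plan '[[0,[0,0,0.004],0],[0,[0,0,0.012],0],[0,[0,0,0.03],0],[0,[0,0,0.04],0],[0,[0,0,0.03],0],[0,[0,0,0.006],0],[0,[0,0,0],0]]'

```text
time: 73.78
ee_pos: [0.6209, -0.0284, 0.2374]
tcp_rot: [-180.0, -0.0, 120.4]
wrist_force: [0.3, 0.6, -3.3]
opening: 0.0177
```

Emit:
drive_tool --plan '[[0,[-0.01,0.015,0],0],[0,[-0.018,0.03,0],0],[0,[-0.022,0.04,0],0],[0,[-0.022,0.042,0],0],[0,[-0.022,0.042,0],0],[0,[-0.022,0.042,0],0],[0,[-0.022,0.042,0],0],[0,[-0.018,0.035,0],0],[0,[-0.0102,0.02,0],0],[0,[-0.005,0.0093,0],0]]'

```text
time: 75.03
ee_pos: [0.4481, 0.2899, 0.237]
tcp_rot: [-179.9, -0.0, 120.5]
wrist_force: [0.4, -0.1, -1.7]
opening: 0.0176
```

Emit:
drive_tool --plan '[[0,[0,0,0],0],[0,[0,0,0],0],[0,[0,0,-0.03],0],[0,[0,0,-0.04],0],[0,[0,0,-0.025],0],[0,[0,0,-0.01],0],[0,[0,0,-0.005],0],[0,[0,0,0],0],[0,[0,0,-0.003],0],[0,[0,0,0],0]]'

```text
time: 76.28
ee_pos: [0.4499, 0.289, 0.1254]
tcp_rot: [180.0, 0.0, 120.4]
wrist_force: [0.3, 0.9, -3.5]
opening: 0.0177
```

Emit:
drive_tool --plan '[[0,[0,0,-0.003],0],[0,[0,0,-0.002],0],[0,[0,0,-0.002],0],[0,[0,0,-0.001],0],[0,[0,0,0],0]]'

```text
time: 76.9
ee_pos: [0.4499, 0.289, 0.1177]
tcp_rot: [180.0, -0.0, 120.4]
wrist_force: [-1.9, 1.3, 3.7]
opening: 0.0178
```

Down. Release, retreat and check.

Emit:
drive_tool --plan '[[0.5,[0,0,0.0],0],[0.5,[0,0,0],0],[0.5,[0,0,0.04],0],[0.5,[0,0,0.05],0],[0.5,[0,-0.03,0.02],0],[0.5,[-0.01,-0.05,0],0],[0.5,[-0.02,-0.05,0],0],[0.5,[-0.02,-0.05,0],0],[0.5,[0,-0.03,0],0],[0.5,[0,0,0],0]]'

```text
time: 78.15
ee_pos: [0.3996, 0.0774, 0.2274]
tcp_rot: [180.0, 0.0, 120.2]
wrist_force: [1.2, 1.2, 0.1]
opening: 0.0428
```

```bash
python3 -W ignore - <<'E'
from h import *
for n in ('top','side'):
    o,im,d=snap(n,n+'33'); print(o['time'],o['ee_pos']); 
    W=world(n,d); m=(W[...,0]>.38)&(W[...,0]<.62)&(W[...,1]>.22)&(W[...,1]<.46)
    for i,(x,y) in enumerate([(.4389,.3885),(.5491,.2997),(.4499,.289)]):
        k=m&(np.hypot(W[...,0]-x,W[...,1]-y)<.045)&(blue(im)>0); z=W[k][:,2]; print(n,i,'top z',np.percentile(z,97).round(4),k.sum())
        s=m&(np.hypot(W[...,0]-x,W[...,1]-y)<.052)&(blue(im)==0)&(W[...,2]>.05)&(W[...,2]<.072); P=W[s]; print('  shoulder z',np.percentile(P[:,2],[5,50,95]).round(4),len(P), (cv2.minAreaRect((P[:,:2]*1000).astype(np.float32))))
im=cv2.imread('pics/top33.png'); im2=cv2.imread('pics/side33.png')
cv2.imwrite('pics/c33.png',np.hstack([cv2.resize(im[190:330,80:220],(400,400)),cv2.resize(im2[110:220,170:300],(400,400))]))
E
```

```text
78.15 [0.39964508 0.07742464 0.22735879]
top 0 top z 0.1088 625
  shoulder z [0.0594 0.0648 0.0695] 231 ((437.1236877441406, 388.6372985839844), (70.65350341796875, 70.05208587646484), 79.03459167480469)
top 1 top z 0.091 15
  shoulder z [0.0622 0.065  0.0674] 32 ((582.3921508789062, 303.9226989746094), (46.71965026855469, 5.511481285095215), 81.01407623291016)Traceback (most recent call last):
  File "<stdin>", line 6, in <module>
    return _quantile_unchecked(
        a, q, axis, out, overwrite_input, method, keepdims, weights)
    return _ureduce(a,
                    func=_quantile_ureduce_func,
    ...<5 lines>...
                    overwrite_input=overwrite_input,
                    method=method)
    r = func(a, **kwargs)
    result = _quantile(arr,
                       quantiles=q,
    ...<2 lines>...
                       out=out,
                       weights=wgt)
    slices_having_nans = np.isnan(arr[-1, ...])
                                  ~~~^^^^^^^^^
IndexError: index -1 is out of bounds for axis 0 with size 0
```

View pics/top33.png

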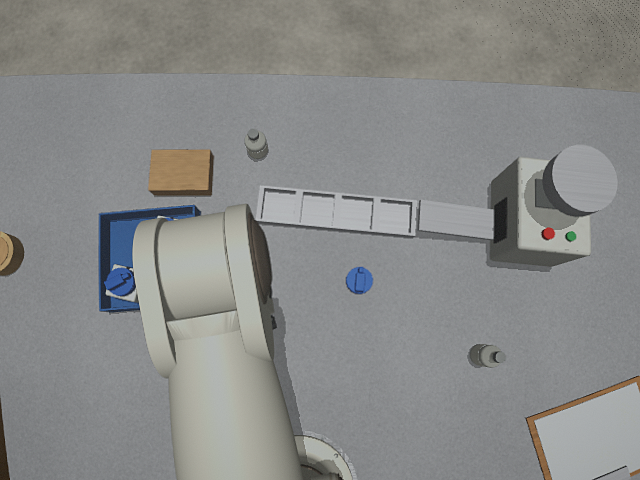

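The arm hides two of the tubs. I move it aside to the right.

Emit:
drive_tool --plan '[[0.5,[0.005,-0.04,0.01],0],[0.5,[0.005,-0.05,0.01],0],[0.5,[0.005,-0.05,0],0],[0.5,[0.005,-0.05,0],0],[0.5,[0.005,-0.04,0],0],[0.5,[0,0,0],0],[0.5,[0,0,0],0]]'

```text
time: 79.08
ee_pos: [0.4251, -0.1504, 0.2468]
tcp_rot: [-180.0, -0.0, 120.4]
wrist_force: [-0.1, 1.1, 0.1]
opening: 0.0427
```

```bash
python3 -W ignore - <<'E'
from h import *
for n in ('top','side'):
    o,im,d=snap(n,n+'34'); print(o['time'],o['ee_pos']); 
    W=world(n,d); m=(W[...,0]>.38)&(W[...,0]<.62)&(W[...,1]>.22)&(W[...,1]<.46)
    t=m&(blue(im)>0)&(W[...,2]>.052)&(W[...,2]<.068); print('tote',cv2.minAreaRect((W[t][:,:2]*1000).astype(np.float32)))
    for i,(x,y) in enumerate([(.4389,.3885),(.5491,.2997),(.4499,.289)]):
        k=m&(np.hypot(W[...,0]-x,W[...,1]-y)<.045)&(blue(im)>0); z=W[k][:,2]
        s=m&(np.hypot(W[...,0]-x,W[...,1]-y)<.052)&(blue(im)==0)&(W[...,2]>.05)&(W[...,2]<.072); P=W[s]
        if k.sum() and len(P): print(n,i,'top z',np.percentile(z,97).round(4),k.sum(),'  shoulder z',np.percentile(P[:,2],[5,50,95]).round(4),len(P))
im=cv2.imread('pics/top34.png'); im2=cv2.imread('pics/side34.png')
cv2.imwrite('pics/c34.png',np.hstack([cv2.resize(im[190:330,80:220],(400,400)),cv2.resize(im2[110:220,170:300],(400,400))]))
E
```

```text
79.075 [ 0.42507293 -0.15037565  0.24677794]
tote ((493.9193420410156, 344.0031433105469), (220.1500701904297, 220.681640625), 6.0157294273376465)
top 0 top z 0.1085 824   shoulder z [0.0532 0.0643 0.0684] 417
top 1 top z 0.1086 751   shoulder z [0.0524 0.0639 0.068 ] 418
top 2 top z 0.1086 833   shoulder z [0.0542 0.0646 0.0679] 413
79.125 [ 0.42505094 -0.15010602  0.24691608]
tote ((494.5748291015625, 341.5344543457031), (220.75437927246094, 226.74107360839844), 5.134593963623047)
side 0 top z 0.1098 317   shoulder z [0.0536 0.0639 0.07  ] 187
side 1 top z 0.1098 260   shoulder z [0.052  0.0629 0.0704] 164
side 2 top z 0.1084 322   shoulder z [0.052  0.0633 0.0701] 242
```

View pics/c34.png

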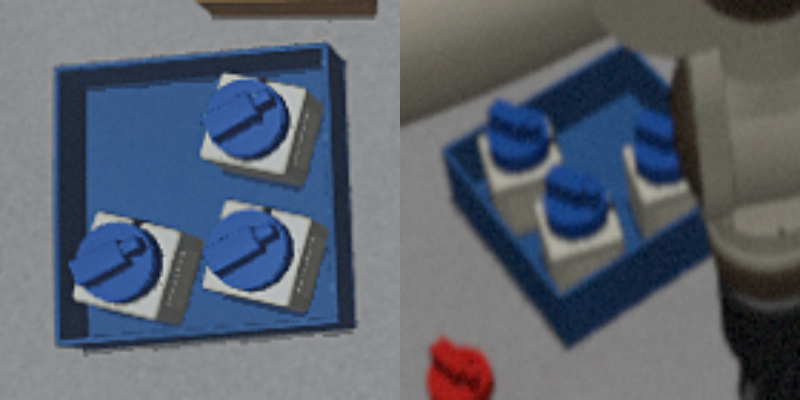

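Emit:
drive_tool --plan '[[0.5,[0.01,0.045,0.01],0],[0.5,[0.01,0.045,0.01],0],[0.5,[0.01,0.045,0.01],0],[0.5,[0.01,0.045,0],0],[0.5,[0.01,0.045,0],0],[0.5,[0.01,0.045,0],0],[0.5,[0.01,0.045,0],0],[0.5,[0.01,0.04,0],0],[0.5,[0.01,0.04,0],0],[0.5,[0.005,0.025,0],0]]'

```text
time: 80.42
ee_pos: [0.519, 0.2719, 0.2768]
tcp_rot: [-180.0, -0.0, 120.5]
wrist_force: [-0.0, -0.6, -0.3]
opening: 0.0423
```

Emit:
drive_tool --plan '[[0.5,[0,0,0],0],[0.5,[0,0,0],0],[0.5,[0,0,0],0]]'

```text
time: 80.8
ee_pos: [0.5195, 0.2683, 0.2775]
tcp_rot: [180.0, 0.0, 120.4]
wrist_force: [0.2, -0.6, -0.0]
opening: 0.0425
```

```bash
python3 -W ignore - <<'E'
from h import *
o,im,d=snap('wrist','w35'); print(o['time'],o['ee_pos'],o['tcp_rot'])
W=world('wrist',d,o['ee_pos'],o['tcp_rot']); B=blue(im)>0
for i,(x,y) in enumerate([(.4389,.3885),(.5491,.2997),(.4499,.289)]):
    r=np.hypot(W[...,0]-x,W[...,1]-y)
    b=W[(r<.04)&B&(W[...,2]>.101)&(W[...,2]<.112)]
    q=b[:,:2]-b[:,:2].mean(0); w,V=np.linalg.eigh(q.T@q); a=np.degrees(np.arctan2(V[1,1],V[0,1]))
    s=W[(r<.054)&(W[...,2]>.060)&(W[...,2]<.069)]
    print(i,'bar z',np.median(b[:,2]).round(4),len(b),'bar yaw',a.round(1),'shoulder',np.percentile(s[:,2],[5,50,95]).round(4),cv2.minAreaRect((s[:,:2]*1000).astype(np.float32)))
    dz=W[(r<.028)&B&(W[...,2]>.078)&(W[...,2]<.095)]; print('  disc z',np.median(dz[:,2]).round(4),'bar-shoulder',(np.median(b[:,2])-np.median(s[:,2])).round(4))
E
```

```text
80.8 [0.51950622 0.26832005 0.27749037] [1.79973452e+02 6.75452316e-03 1.20354319e+02]
0 bar z 0.1059 1626 bar yaw 119.1 shoulder [0.0615 0.0641 0.0658] ((436.7453308105469, 389.252197265625), (70.31595611572266, 71.21714782714844), 79.16644287109375)
  disc z 0.086 bar-shoulder 0.0418
1 bar z 0.1056 1301 bar yaw 121.1 shoulder [0.0614 0.0639 0.0655] ((548.6348266601562, 300.1846923828125), (69.9681396484375, 70.16471099853516), 80.06214141845703)
  disc z 0.0858 bar-shoulder 0.0418
2 bar z 0.106 1472 bar yaw 120.8 shoulder [0.0615 0.0641 0.0656] ((448.65972900390625, 288.69140625), (70.14798736572266, 70.33855438232422), 79.0218276977539)
  disc z 0.0862 bar-shoulder 0.0419
```

View pics/w35.png

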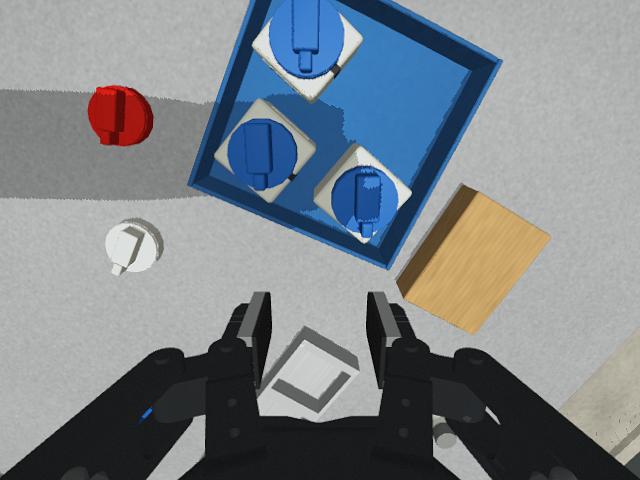

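```bash
python3 - <<'E'
from workcell import job
print(job.job_done())
E
```

```text
the job is handed in; nothing more can be done
None
```

I closed all three filled tubs in their pockets and stood them upright in the blue tote. I handed the job in at about 81 s of the 210 s. The fourth pocket, at the +y end, was empty from the start.

**Which lid went where:** I can't tell which of lid_A–lid_D is which, so these are bench positions.

| Tub | Lid used (starting position on the bench) |
|---|---|
| -y end | (0.42, 0.00) |
| middle | (0.46, -0.13) |
| +y end of the three | (0.47, 0.09) |

- **Left-over lid:** the fourth lid, from (0.44, -0.24), rode on top of the threads on both tubs I tried it on. I never tried it on the middle tub, which already had its lid. It now lies on the bench at about (0.46, -0.125).
- **False non-fit:** the lid that belongs on the -y tub failed there at first. I had pressed it hard on the wrong tub, and it had probably tilted in the grip. I gripped it afresh and it dropped straight on.

**Last checks:**
- **Lids home:** lid tops are 41.8–41.9 mm above the tub shoulders (41.5 expected). They sit 48–50° clockwise of the tub faces, against a 50° stop. One of them, on the +y tub, could be a degree or two short, which is within what I can measure.
- **Tubs:** all three shoulders are level, and none touches another tub or the tote wall.
- **Tote and bystanders:** the tote moved less than 1 mm. The bottles, carton and red and white look-alikes appeared undisturbed in the pictures.
- **Forces:** the largest wrist force I read was about 34 N, while testing fits.

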